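# Open the annealing pot with the lid lifter

### The job

The annealing pot on the bench is hot: pick up the lid lifter that stands in its tray, hook both prongs under the lid's loop handle, lift the lid off, and with it hanging level carry it slowly and set it down gently, flat on the middle of the kiln slab. Then unhook the lifter and stand it upright again in the middle of its tray, and let go. Keep the gripper off the hot lid, do not knock the fume pipe above the pot, and leave the jar, the steel collar and the oilstone where they are.

Things in the scene. Friction and masses are not known exactly. Their poses are not given: they have to be found in the camera images.
- pot: Fixed round grey bench annealing pot, 176 mm across, 100 mm high, open at the top with a round mouth 104 mm across. Origin: centre of its underside, on the bench; z up, the small black control box is on its -x side.
- fume: Fixed fume pipe, frame as the pot's. Nozzle 80 mm across on the pot's axis, 300 to 370 mm above the bench; from its top a 26 mm pipe (axis 405 mm up) runs to a post at x=+125, y=+70 mm on a foot 70 mm across. No room for an upright gripper over the lid: keep it leaning with the lifter's handle, lift the lid only 20 to 35 mm there, then draw it out towards the robot.
- lid: Loose hot lid, 0.35 to 0.6 kg. z = 0 to 10 mm: white plug 92 mm across, at first in the pot's mouth (6 mm play all round); z = 10 to 22 mm: steel disc 130 mm across, at first on the pot's rim. Posts at y = +-35 mm carry the loop's bar. Origin: centre of the plug's underside, at first 90 mm above the bench; z up, y along the bar, +x at first roughly away from the robot. Stands flat on its plug.
- loop_bar (a point): Middle of the lid's loop bar: a round steel bar 8 mm thick along the lid's y between the posts (62 mm clear between them), its axis 68 mm above the lid's origin; 42 mm clear between the bar and the disc.
- slab: Fixed square kiln slab, 160 x 160 x 25 mm, concrete-grey. Origin: centre of its underside, on the bench; its top is 25 mm above the origin.
- tray: Fixed shallow aluminium tray, 160 (x) x 130 (y) mm outside, walls 4 mm thick and 14 mm high, floor top 4 mm above the origin. Origin: centre of its underside, on the bench.
- lifter: Loose lid lifter, 0.3 kg, standing by itself on two prongs and two heels. Origin: on the ground under its upright shank; z up, +x the way the prongs point. Shank 12 mm thick at x = 0 up to z = 70 mm, where it bends: the handle leans back 35 degrees from vertical towards -x, along (-0.574, 0, 0.819). Heels 8 mm thick run back from the shank's foot to (-45, +-22, 4) mm.
- lifter_grip (a point): Middle of the wooden handle, 70 mm along it from the bend: (-40, 0, 127) mm in the lifter's frame. The handle is a bar 16 mm wide (along y) and 22 mm deep, from 15 to 105 mm along the slanting line. Grip it here across its 16 mm width (fingers closing along y), the gripper leaning in line with it.
- lifter_saddle (a point): Midway between the saddles of the two prongs, at (25, 0, 8) mm in the lifter's frame. The prongs, 8 mm thick, at y = +-13 mm, run forward in a shallow V, axis at (x, z) = (0, 16), (25, 4), (50, 16) mm; tips' tops 20 mm high. A hanging loop bar rests in the V with its axis 13 mm above the lifter's origin.
- jar: Bystander: whitish see-through jar with steel cap, 64 mm across, 80 mm high; origin at its underside.
- collar: Bystander: steel flanged collar, 52 mm across, 36 mm high; origin at its underside.
- oilstone: Bystander: grey sharpening stone lying flat, 40 (x) x 110 (y) x 22 mm; origin at its underside.

How it is judged:
By the outcome, as a careful person would: the job done as asked, in the order asked, and still so for the second after the job is handed in, with the robot touching nothing.
It also fails if it takes over 72 s, if anything falls off the work surface, if the arm or the gripper's body presses on something with over 40 N, if the wrist force passes 120 N, or if a joint passes its speed limit or range.

### The arm

A 6-joint arm with a two-finger parallel gripper is mounted at the origin on the work surface. World frame = base frame: x ahead of the robot, y to its left, z up, the work surface at z = 0. Lengths are in m, angles in rad, forces in N, time in s.
With the tool pointing down it reaches from about 0.35 to 0.975 m from the base axis. Payload 4.9 kg.
Tool frame: the origin (TCP) lies midway between the tips of the shut fingers; the grasp point (between the pads) lies behind it (manip.grasp_offset is the y of the grasp point in the tool frame, in m); y points along the fingers, z is the direction in which the jaws open and shut, and the axes are right-handed (so a half turn about y gives the same grasp; the last joint's range is limited). The gripper opens to 85 mm and grips with 20 to 120 N. Pads are 22 mm wide; open, the fingers measure 114 mm over their backs; the gripper's body (76 mm by 85 mm) begins 54 mm behind the grasp point. The pads swing forward as they close: fully open they stand 13 mm farther back than shut.
Start: joints at [1.157, 0.053, 1.613, -0, 1.476, -0.119], TCP at [0.182, 0.598, 0.231] pointing down, gripper open.
Joint ranges: [-3.01, 3.01], [-1.01, 2.22], [0.06, 2.58], [-1.02, 4.17], [0.09, 2.62], [-3.14, 3.14]. Speed limits (rad/s): [2.57, 2.57, 3.14, 3.14, 3.14, 3.14].

### API

Orientations are given as a unit quaternion [w, x, y, z].
In Python, from plant import manip gives the robot as it stands. The module is installed in compiled form; this text tells all that it offers.
- The arm moves only by the shell command python3 -m jog 'ROWS'. ROWS is a JSON object of lists of equal length, an entry for each row: "offset": the shift along the world's x, y, z in units of 50 mm (1.0 is 50 mm), a list of three; "angular": the turn, a rotation vector about the world's x, y, z in units of 6 degrees (1.0 is 6 degrees), a list of three; "jaw": the finger opening in mm, from 0 to 85.4. In form: {"offset": [[tx, ty, tz], ...], "angular": [[ax, ay, az], ...], "jaw": [jaw, ...]}. A call has 1 to 12 rows; each row shifts and turns the commanded pose from where the row before left it; what a row does not reach is not made up. A row lasts 1/10 s, in which the tool goes at most 50 mm and 8.59 degrees, less where a joint would pass 70% of its speed; a pose out of reach is approached as far as the arm can. A call is refused whole if a number of a shift passes 1 or a number of a turn 1, either way. A call with a gripper value outside its range is refused whole. The fingers move at their own pace and stop on an object; the grip force is fixed at half the most. Time passes only in rows, so rows that do not move let the fingers close. It gives the time, the measured TCP pose, the force and the opening at its end, in the units of the state.
- manip.state(): the state, without advancing time (a new reading comes with each control period).
- manip.grab_frame(name): name is "scene" or "top"; returns the picture (384x512x3 uint8, blue, green, red); there is no depth.
- manip.camera_model(name): a dict with "fx", "fy", "cx", "cy" (pixels), "rvec" (rotation vector, rad) and "tvec" (3), from world to camera coordinates, as OpenCV has them. Camera axes: x right, y down, z forward; pixel columns grow to the right and rows downward; lengths in m; the calibration is good to about 2 mm. A picture is of the moment at which its call begins. camera_model takes no time and is no camera call.
- manip.job_done(): hands the job in, once; it reports no verdict.
The state is a dict: "time": time; "joint_pos": joint angles; "joint_vel": joint speeds; "joint_efforts": joint torques, N m; "tool_pos": TCP position; "tool_rot": TCP orientation; "contact_force": force on the tool from outside, world axes, zero at the start; "ft_torque": the same for the moment, N m; "gripper_width": opening from 0.0 (shut) to 1.0 (fully open).
Only numpy, scipy, OpenCV 4.12 (cv2) and the standard library are available. Lean on these libraries where they do the work, as an engineer would, in place of code of your own. Each camera call takes 0.05 s, during which the arm holds its last target.

## Working session

There is one attempt and no reset: what is moved stays moved. The work goes in short steps, Python scripts to look and compute and a shell command to move; the robot and the scene stay as the last step left them, time stands still between calls to the robot, and variables do not carry over. Pictures are saved under pics/ and viewed, and the job is handed in when it is done.

```bash
mkdir -p pics; python3 - <<'E'
from plant import manip
import cv2
for n in("scene","top"):
    im=manip.grab_frame(n); cv2.imwrite(f"pics/{n}0.png",im)
    print(n,manip.camera_model(n))
print(manip.state(), manip.grasp_offset)
E
```

```text
scene {'fx': 410.91282960476843, 'fy': 410.91282960476843, 'cx': 256.09299773959316, 'cy': 195.94410735125243, 'rvec': array([ 1.5902442 ,  1.86936904, -0.82942863]), 'tvec': array([ 0.08468805, -0.25527093,  1.33308131])}
top {'fx': 365.9080491161178, 'fy': 365.9080491161178, 'cx': 256.8851248227604, 'cy': 195.19874622260056, 'rvec': array([ 2.2029336 , -2.22356822,  0.09528092]), 'tvec': array([-0.01089766,  0.54837323,  0.85466596])}
{'time': 0.1, 'joint_pos': array([ 1.15700840e+00,  5.33107975e-02,  1.61417286e+00, -2.81320145e-05,
        1.47600389e+00, -1.19010486e-01]), 'joint_vel': array([ 0.00031869, -0.0021745 , -0.00366537, -0.00043035, -0.00150974,
       -0.00135747]), 'joint_efforts': array([ 1.19312817e-04, -3.94904459e+01, -3.71364033e+01, -1.40219772e-04,
        3.86129570e-03, -7.24497198e-06]), 'tool_pos': array([0.18136088, 0.59750974, 0.23016393]), 'tool_rot': array([-0.69879119,  0.70008903, -0.10400847,  0.10367483]), 'contact_force': array([ 0.72636638, -1.47803099,  0.30021175]), 'ft_torque': array([-0.00074316,  0.02190347, -0.00774469]), 'gripper_width': 1.0003065411553806} -0.0187
```

View pics/scene0.png

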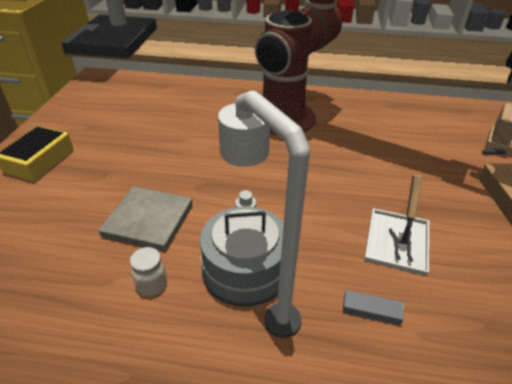

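View pics/top0.png

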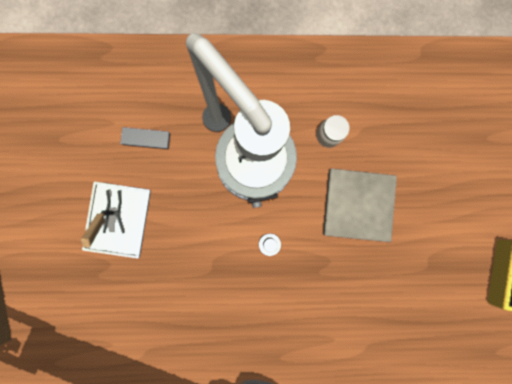

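Scene: pot at (243,255), slab (147,217), tray (400,240), lifter (405,230), collar (246,200), jar (148,272), oilstone (373,307). Top: tray (117,220), pot (256,158), slab (361,205). I'll zoom in to pick points.

```bash
python3 - <<'E'
import cv2,numpy as np
s=cv2.imread("pics/scene0.png");t=cv2.imread("pics/top0.png")
def crop(im,x0,y0,w,h,k,fn):
    c=cv2.resize(im[y0:y0+h,x0:x0+w],None,fx=k,fy=k,interpolation=cv2.INTER_CUBIC)
    for x in range((x0+9)//10*10,x0+w,10):
        cv2.line(c,((x-x0)*k,0),((x-x0)*k,5 if x%20 else 10),(0,0,255),1)
        if x%20==0: cv2.putText(c,str(x),((x-x0)*k,20),0,.35,(0,0,255),1)
    for y in range((y0+9)//10*10,y0+h,10):
        cv2.line(c,(0,(y-y0)*k),(5 if y%20 else 10,(y-y0)*k),(0,0,255),1)
        if y%20==0: cv2.putText(c,str(y),(12,(y-y0)*k+4),0,.35,(0,0,255),1)
    cv2.imwrite(fn,c)
crop(s,355,165,85,110,7 if 0 else 5,"pics/z1.png")
crop(t,70,170,95,95,6,"pics/z2.png")
crop(s,190,180,110,130,4,"pics/z3.png")
crop(t,195,90,115,125,4,"pics/z4.png")
E
```

```text
(no output)
```

View pics/z1.png

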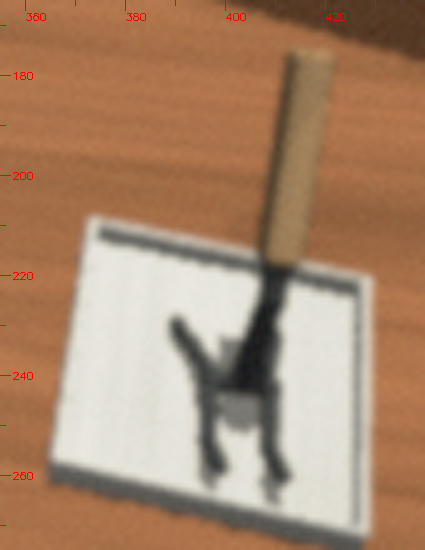

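View pics/z2.png

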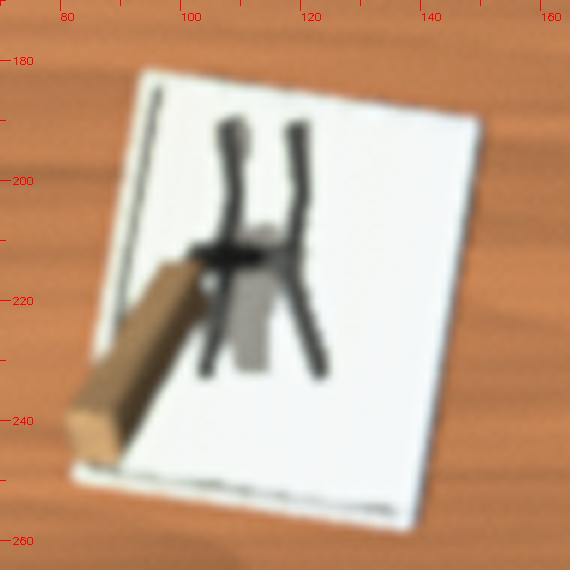

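View pics/z3.png

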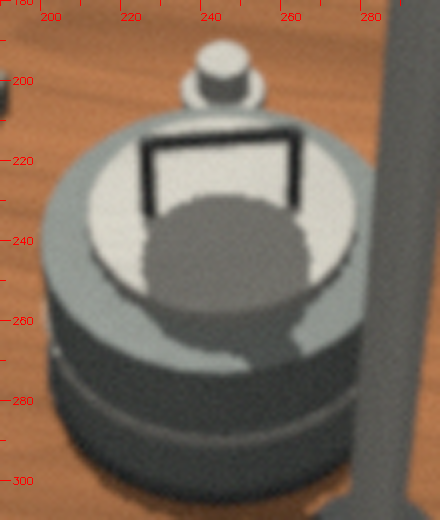

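View pics/z4.png

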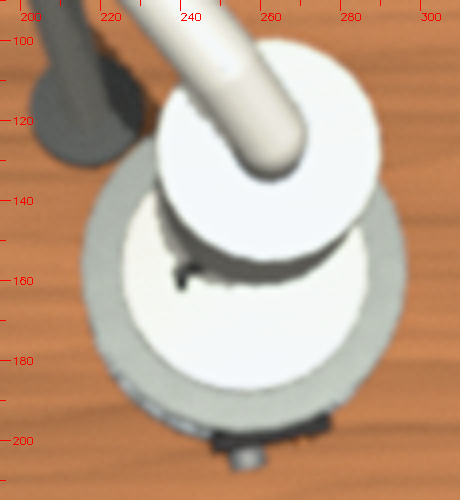

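```bash
python3 - <<'E'
import cv2,numpy as np
s=cv2.imread("pics/scene0.png");t=cv2.imread("pics/top0.png")
def crop(im,x0,y0,w,h,k,fn):
    c=cv2.resize(im[y0:y0+h,x0:x0+w],None,fx=k,fy=k,interpolation=cv2.INTER_CUBIC)
    cv2.imwrite(fn,c)
crop(s,90,175,110,130,4,"pics/z5.png")
crop(t,240,105,165,150,4,"pics/z6.png")
E
```

```text
(no output)
```

View pics/z5.png

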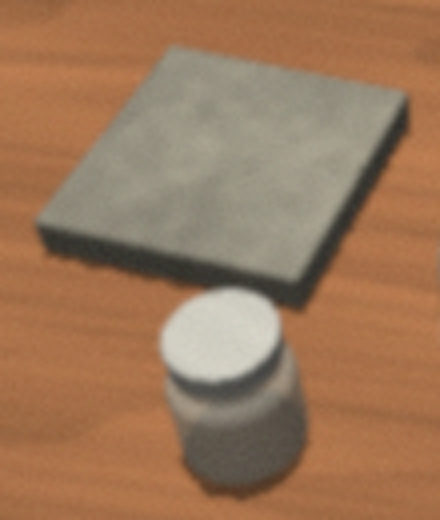

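View pics/z6.png

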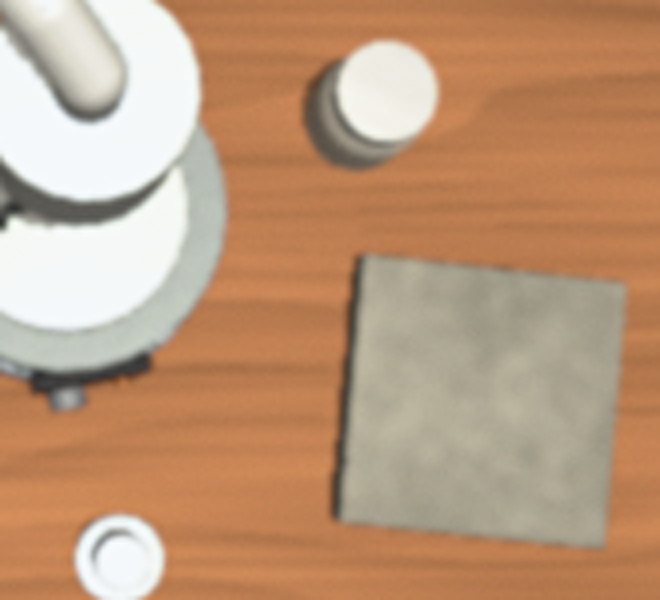

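```bash
cat > h.py <<'E'
import numpy as np,cv2
from scipy.optimize import least_squares
from plant import manip
C={n:manip.camera_model(n) for n in("scene","top")}
def proj(n,P):
    c=C[n];K=np.array([[c['fx'],0,c['cx']],[0,c['fy'],c['cy']],[0,0,1]])
    return cv2.projectPoints(np.atleast_2d(np.asarray(P,float)),c['rvec'],c['tvec'],K,None)[0][:,0]
Z={'z1':('scene',355,165,5),'z2':('top',70,170,6),'z3':('scene',190,180,4),'z4':('top',195,90,4),'z5':('scene',90,175,4),'z6':('top',240,105,4)}
def px(z,p):
    n,x0,y0,k=Z[z]; p=np.asarray(p,float); return n,np.array([x0,y0])+(p+.5)/k-.5
def Rz(a): return np.array([[np.cos(a),-np.sin(a),0],[np.sin(a),np.cos(a),0],[0,0,1]])
def fit(corr,z,x0,usez=False):
    # corr: (zoom, pix, local)
    def res(q,full=False):
        o=[]
        for zz,p,l in corr:
            n,u=px(zz,p); w=Rz(q[2])@np.array(l)+[q[0],q[1],z]
            o.append(proj(n,w)[0]-u)
        return np.concatenate(o)
    r=least_squares(res,x0,loss='soft_l1'); return r.x,res(r.x).reshape(-1,2).round(1).tolist()
def fitcirc(pts,x0):
    # (zoom,pix,z,r)
    def res(q):
        o=[]
        for zz,p,z,r in pts:
            n,u=px(zz,p);a=np.linspace(0,2*np.pi,721)
            c=proj(n,np.c_[q[0]+r*np.cos(a),q[1]+r*np.sin(a),0*a+z]).astype(np.float32)
            o.append(cv2.pointPolygonTest(c.reshape(-1,1,2),tuple(map(float,u)),True))
        return np.array(o)
    r=least_squares(res,x0,diff_step=1e-3); return r.x,res(r.x).round(1)
E
python3 - <<'E'
from h import *
m=1e-3
h=lambda s,y=0,d=0:(-.574*s*m+.819*d*m,y*m,70*m+.819*s*m+.574*d*m)
lif=[('z1',(312,50),h(105,0,5)),('z1',(282,262),h(15,0,8)),('z1',(219,468),(.05,-.013,.016)),('z1',(286,479),(.05,.013,.016)),('z1',(177,320),(-.045,-.022,.004)),
('z2',(233,121),(.05,.013,.016)),('z2',(298,125),(.05,-.013,.016)),('z2',(237,190),(.025,.013,.004)),('z2',(304,195),(.025,-.013,.004)),('z2',(206,375),(-.045,.022,.004)),('z2',(321,376),(-.045,-.022,.004)),('z2',(94,437),h(105)),('z2',(182,265),h(15))]
print('lifter',fit(lif,.004,[.45,.32,0]))
a,b=.08,.065
tr=[('z2',(142,70),(a,b,.014)),('z2',(482,118),(a,-b,.014)),('z2',(415,530),(-a,-b,.014)),('z2',(72,480),(-a,b,.014)),
('z1',(91,216),(-a,-b,.014)),('z1',(373,277),(-a,b,.014)),('z1',(365,540),(a,b,.014)),('z1',(50,462),(a,-b,.014))]
print('tray',fit(tr,0,[.45,.32,0]))
a=.08
sl=[('z6',(360,256),(a,a,.025)),('z6',(626,284),(a,-a,.025)),('z6',(603,548),(-a,-a,.025)),('z6',(340,520),(-a,a,.025)),
('z5',(172,47),(-a,-a,.025)),('z5',(408,95),(-a,a,.025)),('z5',(298,283),(a,a,.025)),('z5',(40,226),(a,-a,.025))]
print('slab',fit(sl,0,[.45,-.3,0]))
ld=[('z3',(146,143),(0,-.035,.158)),('z3',(299,131),(0,.035,.158)),('z3',(150,215),(0,-.035,.112)),('z3',(294,208),(0,.035,.112))]
print('lid from bar',fit(ld,0,[.55,0,0]))
print('lid circ',fitcirc([('z4',p,.112,.065) for p in[(245,390),(121,265),(368,262),(160,352),(330,350)]]+[('z3',p,.112,.065) for p in[(88,210),(356,212),(115,262)]],[.55,0]))
print('pot circ',fitcirc([('z4',p,.1,.088) for p in[(81,265),(407,265),(120,375)]]+[('z3',p,.1,.088) for p in[(41,235),(220,373),(120,345)]],[.55,0]))
print('fume',fitcirc([('z4',p,.37,.04) for p in[(155,140),(381,150),(265,262),(300,40)]],[.55,0]))
print('collar',fitcirc([('z6',p,.012,.026) for p in[(75,558),(164,558),(120,515),(120,602)]],[.4,0]))
print('jar',fitcirc([('z6',p,.08,.025) for p in[(335,92),(438,92),(387,40),(387,144)]],[.55,-.2]))
E
```

```text
lifter (array([ 0.51202425,  0.3203665 , -0.02542218]), [[0.3, 0.3], [-0.3, 0.7], [-0.3, -0.5], [-1.1, -0.9], [-0.3, 0.6], [-1.1, 0.5], [-0.6, 0.1], [-0.3, -0.1], [-0.2, -0.7], [-0.0, -1.1], [-0.2, -1.0], [-0.2, 0.4], [1.0, 2.0]])
tray (array([ 0.49534946,  0.31421915, -0.15917359]), [[0.5, -0.2], [-0.8, 0.1], [-0.9, -0.7], [0.3, -0.5], [-0.3, 0.0], [-0.6, 0.1], [0.4, -0.9], [0.0, -0.8]])
slab (array([ 0.52441808, -0.25994623, -0.10982775]), [[0.2, -1.4], [0.0, -1.5], [0.4, -0.3], [-0.9, 0.0], [0.0, -1.0], [0.9, -1.3], [0.5, -0.7], [-1.5, -1.2]])
lid from bar (array([ 0.62757316, -0.01048543,  0.25540793]), [[0.2, 0.4], [-0.5, 1.2], [0.1, -0.4], [0.1, -1.0]])
lid circ (array([ 0.62563392, -0.01055954]), array([-0.1,  0.1, -0.5,  0.8,  0.8, -0.1,  0.4,  1.5]))
pot circ (array([ 0.62771871, -0.01082971]), array([ 0.4, -0.1, -0.1,  0.1, -0.7,  0.6]))
fume (array([ 0.62730908, -0.01095232]), array([-0.1,  0. , -0.3, -0.4]))
collar (array([ 0.43192064, -0.04478705]), array([-0.2, -0.2,  0.2,  0.2]))
jar (array([ 0.69439689, -0.19240111]), array([-1.8, -1.8, -1.9, -1.9]))
```

```bash
cat >> h.py <<'E'
from scipy.spatial.transform import Rotation as Ro
def tooltarget(o,yaw,flip,back=0.,s=70):
    """lifter origin o, yaw -> TCP pos, R. back: metres backed off along the handle"""
    R=Rz(yaw); d=R@np.array([.574,0,-.819]); d/=np.linalg.norm(d)
    z=R@np.array([0,1.,0])*flip; x=np.cross(d,z)
    g=np.array(o)+R@np.array([-.574*s*1e-3,0,.07+.819*s*1e-3])
    return g-d*manip.grasp_offset-d*back, np.c_[x,d,z]
def cur():
    s=manip.state(); q=s['tool_rot']; return s,np.array(s['tool_pos']),Ro.from_quat([q[1],q[2],q[3],q[0]]).as_matrix()
def delta(p,R):
    s,P,Rc=cur(); rv=Ro.from_matrix(R@Rc.T).as_rotvec()
    print('t',round(s['time'],2),'joints',s['joint_pos'].round(2),'F',s['contact_force'].round(1),'T',s['ft_torque'].round(2),'w',round(s['gripper_width'],3))
    print('  offset units',((p-P)/.05).round(3),' ang units',(np.degrees(rv)/6).round(3),' dist mm',round(np.linalg.norm(p-P)*1e3,1))
def lifter_now(flip):
    """nominal lifter pose assuming ideal grasp"""
    s,P,R=cur(); d=R[:,1];y=R[:,2]*flip; x0=np.cross(y,[0,0,1]);
    yaw=np.arctan2(-y[0],y[1]); lean=np.degrees(np.arcsin(np.clip(-d[2],-1,1)))
    g=P+d*manip.grasp_offset
    o=g-Rz(yaw)@np.array([-.04018,0,.12733]); print('  lifter nominal o',(o*1e3).round(1),'yaw',round(yaw,4),'elev',lean.round(2),'roll y.z',y[2].round(4))
E
python3 - <<'E'
from h import *
_,P,R=cur();print(R.round(2))
for f in(1,-1):
    for b in (.12,0): 
        p,T=tooltarget([.512,.3204,.004],-.0254,f,b); print(f,p.round(3)); delta(p,T)
# overlay fits
s=cv2.imread("pics/scene0.png");t=cv2.imread("pics/top0.png");im={'scene':s,'top':t}
def seg(pts,o,yaw,col):
    w=(Rz(yaw)@np.array(pts).T).T+o
    for n in im:
        cv2.polylines(im[n],[(proj(n,w)*16).astype(np.int32).reshape(-1,1,2)],False,col,1,cv2.LINE_AA,4)
o=np.array([.512,.3204,.004]);
for y in(.013,-.013): seg([(0,y,.016),(.025,y,.004),(.05,y,.016)],o,-.0254,(0,255,0))
seg([(0,0,0),(0,0,.07),(-.06,0,.156)],o,-.0254,(0,0,255))
for y in(.022,-.022): seg([(0,0,.004),(-.045,y,.004)],o,-.0254,(255,255,0))
o=np.array([.627,-.0106,.09])
seg([(0,-.035,.022),(0,-.035,.068),(0,.035,.068),(0,.035,.022)],o,.2554,(0,0,255))
o=np.array([.5244,-.26,.025]);a=.08
seg([(a,a,0),(a,-a,0),(-a,-a,0),(-a,a,0),(a,a,0)],o,-.1098,(0,0,255))
o=np.array([.4953,.3142,.014]);b=.065
seg([(a,b,0),(a,-b,0),(-a,-b,0),(-a,b,0),(a,b,0)],o,-.159,(0,0,255))
A=cv2.resize(s[170:300,90:440],None,fx=2,fy=2,interpolation=cv2.INTER_CUBIC);B=cv2.resize(t[90:265,70:420],None,fx=2,fy=2,interpolation=cv2.INTER_CUBIC)
cv2.imwrite('pics/ov0.png',np.vstack([A[:,:700],B[:340,:700]]))
E
```

```text
[[ 0.96 -0.    0.29]
 [-0.29 -0.    0.96]
 [-0.   -1.   -0.  ]]
1 [0.414 0.323 0.214]
t 0.1 joints [ 1.16  0.05  1.61 -0.    1.48 -0.12] F [ 0.7 -1.5  0.3] T [-0.    0.02 -0.01] w 1.0
  offset units [ 4.647 -5.492 -0.318]  ang units [-0.916 -5.785  2.497]  dist mm 360.1
1 [0.483 0.321 0.116]
t 0.1 joints [ 1.16  0.05  1.61 -0.    1.48 -0.12] F [ 0.7 -1.5  0.3] T [-0.    0.02 -0.01] w 1.0
  offset units [ 6.024 -5.527 -2.283]  ang units [-0.916 -5.785  2.497]  dist mm 424.4
-1 [0.414 0.323 0.214]
t 0.1 joints [ 1.16  0.05  1.61 -0.    1.48 -0.12] F [ 0.7 -1.5  0.3] T [-0.    0.02 -0.01] w 1.0
  offset units [ 4.647 -5.492 -0.318]  ang units [  8.246  -1.357 -26.255]  dist mm 360.1
-1 [0.483 0.321 0.116]
t 0.1 joints [ 1.16  0.05  1.61 -0.    1.48 -0.12] F [ 0.7 -1.5  0.3] T [-0.    0.02 -0.01] w 1.0
  offset units [ 6.024 -5.527 -2.283]  ang units [  8.246  -1.357 -26.255]  dist mm 424.4
```

View pics/ov0.png

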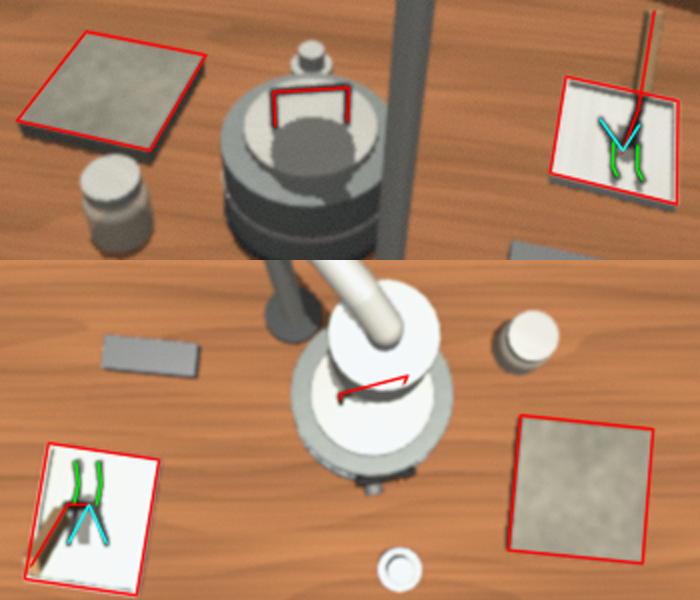

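```bash
python3 -m jog '{"offset":[[0.39,-0.46,-0.03],[0.39,-0.46,-0.03],[0.39,-0.46,-0.03],[0.39,-0.46,-0.03],[0.39,-0.46,-0.03],[0.39,-0.46,-0.03],[0.39,-0.46,-0.03],[0.39,-0.46,-0.03],[0.39,-0.46,-0.03],[0.39,-0.46,-0.03],[0.39,-0.46,-0.03],[0.36,-0.43,0]],"angular":[[-0.08,-0.48,0.21],[-0.08,-0.48,0.21],[-0.08,-0.48,0.21],[-0.08,-0.48,0.21],[-0.08,-0.48,0.21],[-0.08,-0.48,0.21],[-0.08,-0.48,0.21],[-0.08,-0.48,0.21],[-0.08,-0.48,0.21],[-0.08,-0.48,0.21],[-0.08,-0.48,0.21],[-0.08,-0.48,0.21]],"jaw":[50,50,50,50,50,50,50,50,50,50,50,50]}'; python3 - <<'E'
from h import *
delta(*tooltarget([.512,.3204,.004],-.0254,1,.12))
delta(*tooltarget([.512,.3204,.004],-.0254,1,.0))
for n in("scene","top"): cv2.imwrite(f"pics/{n}1.png",manip.grab_frame(n))
E
```

```text
time: 1.3
tool_pos: [0.4144, 0.3223, 0.214]
tool_rot: [-0.67, 0.678, 0.205, 0.22]
contact_force: [0.5, -0.7, -1.0]
gripper_width: 0.585
t 1.3 joints [ 0.73 -0.44  2.15 -0.48  1.02 -0.65] F [ 0.5 -0.7 -1. ] T [0.03 0.25 0.  ] w 0.585
  offset units [-0.013  0.012  0.006]  ang units [ 0.048 -0.006 -0.026]  dist mm 1.0
t 1.3 joints [ 0.73 -0.44  2.15 -0.48  1.02 -0.65] F [ 0.5 -0.7 -1. ] T [0.03 0.25 0.  ] w 0.585
  offset units [ 1.364 -0.023 -1.959]  ang units [ 0.048 -0.006 -0.026]  dist mm 119.4
```

View pics/scene1.png

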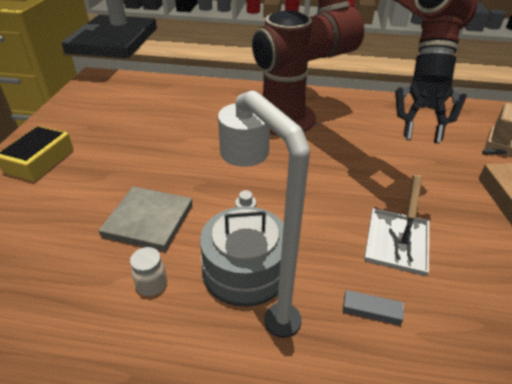

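View pics/top1.png

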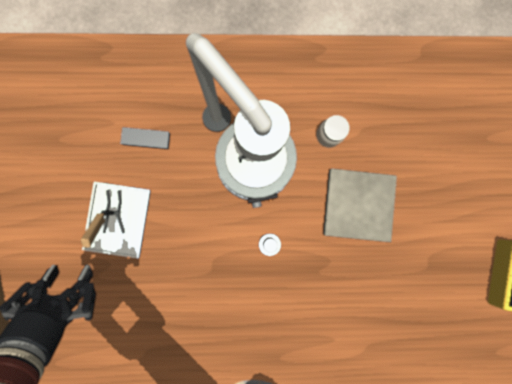

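Gripper tips (about (425,135) in the scene) line up with the handle's extension. Advancing along it.

```bash
python3 -m jog '{"offset":[[0.15,0,-0.21],[0.15,0,-0.22],[0.15,0,-0.22],[0.15,0,-0.22],[0.15,0,-0.22],[0.15,0,-0.22],[0.15,0,-0.22],[0.15,0,-0.22],[0.1,0,-0.14],[0.06,-0.01,-0.07],[0,0,0]],"angular":[[0.05,0,-0.03],[0,0,0],[0,0,0],[0,0,0],[0,0,0],[0,0,0],[0,0,0],[0,0,0],[0,0,0],[0,0,0],[0,0,0]],"jaw":[50,50,50,50,50,50,50,50,50,50,50]}'; python3 - <<'E'
from h import *
delta(*tooltarget([.512,.3204,.004],-.0254,1,.0))
for n in("scene","top"): cv2.imwrite(f"pics/{n}2.png",manip.grab_frame(n))
A=cv2.imread('pics/scene2.png')[130:270,340:470];B=cv2.imread('pics/top2.png')[170:310,40:170]
cv2.imwrite('pics/c2.png',np.hstack([cv2.resize(a,(390,420),interpolation=cv2.INTER_CUBIC) for a in(A,B)]))
E
```

```text
time: 2.5
tool_pos: [0.4822, 0.3227, 0.116]
tool_rot: [-0.672, 0.677, 0.203, 0.221]
contact_force: [-1.1, 0.3, -0.6]
gripper_width: 0.58
t 2.5 joints [ 0.63 -0.19  2.13 -0.53  0.77 -0.61] F [-1.1  0.3 -0.6] T [-0.02  0.27  0.01] w 0.58
  offset units [ 0.008 -0.032  0.   ]  ang units [-0.008 -0.026  0.016]  dist mm 1.6
```

View pics/c2.png

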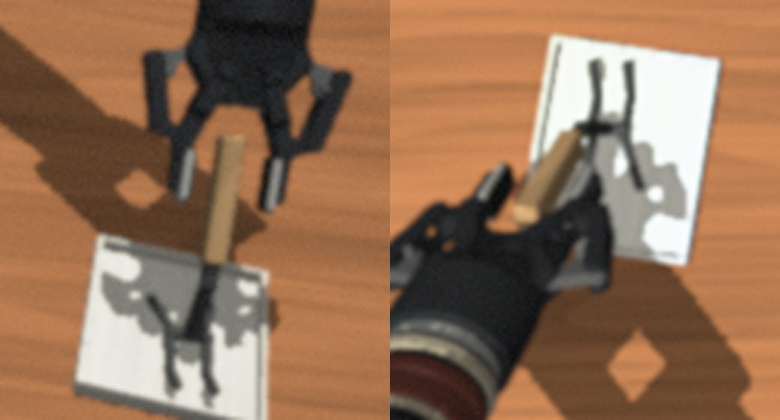

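```bash
python3 -m jog '{"offset":[[0.01,-0.03,0],[0,0,0],[0,0,0],[0,0,0],[0,0,0],[0,0,0],[0,0,0],[0,0,0]],"angular":[[0,-0.02,0.02],[0,0,0],[0,0,0],[0,0,0],[0,0,0],[0,0,0],[0,0,0],[0,0,0]],"jaw":[45,30,20,10,5,0,0,0]}'; python3 - <<'E'
from h import *
delta(*tooltarget([.512,.3204,.004],-.0254,1,.0))
lifter_now(1)
E
```

```text
time: 3.4
tool_pos: [0.4828, 0.3219, 0.1173]
tool_rot: [-0.672, 0.676, 0.205, 0.222]
contact_force: [-1.1, 1.1, 2.5]
gripper_width: 0.181
t 3.4 joints [ 0.63 -0.19  2.14 -0.53  0.76 -0.61] F [-1.1  1.1  2.5] T [0.18 0.27 0.17] w 0.181
  offset units [-0.005 -0.014 -0.025]  ang units [-0.021  0.01  -0.01 ]  dist mm 1.5
  lifter nominal o [512.2 321.1   5.2] yaw -0.0244 elev 54.92 roll y.z 0.0022
```

```bash
python3 -m jog '{"offset":[[0,0,0.1],[0,0,0.2],[0,0,0.25],[0,0,0.3],[0,0,0.3],[0,0,0.3],[0,0,0.3],[0,0,0.3],[0,0,0.3],[0,0,0.3],[0,0,0.2],[0,0,0]],"angular":[[0,0,0],[0,0,0],[0,0,0],[0,0,0],[0,0,0],[0,0,0],[0,0,0],[0,0,0],[0,0,0],[0,0,0],[0,0,0],[0,0,0]],"jaw":[0,0,0,0,0,0,0,0,0,0,0,0]}'; python3 - <<'E'
from h import *
lifter_now(1)
delta(*tooltarget([.506,-.042,.15],.2554,1,.0))
for n in("scene","top"): cv2.imwrite(f"pics/{n}3.png",manip.grab_frame(n))
A=cv2.imread('pics/scene3.png')[90:250,340:500];B=cv2.imread('pics/top3.png')[130:290,20:180]
cv2.imwrite('pics/c3.png',np.hstack([cv2.resize(a,(400,400),interpolation=cv2.INTER_CUBIC) for a in(A,B)]))
E
```

```text
time: 4.6
tool_pos: [0.4834, 0.3221, 0.2622]
tool_rot: [-0.673, 0.675, 0.205, 0.223]
contact_force: [-0.4, 0.2, -2.9]
gripper_width: 0.18
  lifter nominal o [512.8 321.3 150.1] yaw -0.0245 elev 54.77 roll y.z 0.0038
t 4.6 joints [ 0.63 -0.35  2.01 -0.42  1.01 -0.78] F [-0.4  0.2 -2.9] T [-0.    0.71  0.04] w 0.18
  offset units [-1.180e-01 -7.431e+00 -3.000e-03]  ang units [-0.04   0.03   2.673]  dist mm 371.6
```

View pics/c3.png

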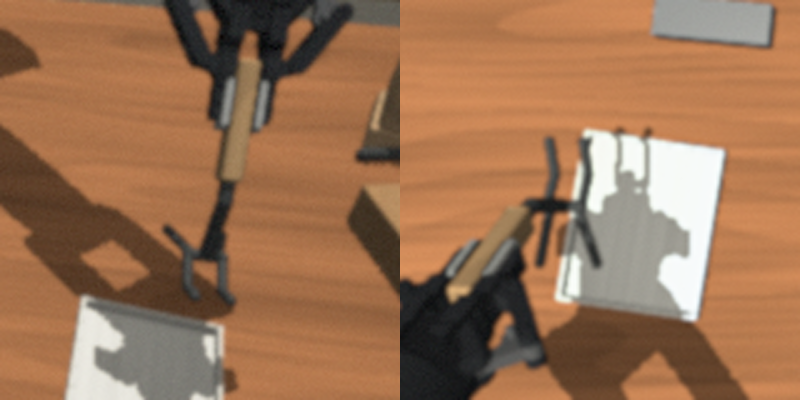

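```bash
python3 -m jog '{"offset":[[0,-0.15,0],[0,-0.3,0],[0,-0.4,0],[0,-0.4,0],[0,-0.4,0],[0,-0.4,0],[0,-0.4,0],[0,-0.4,0],[0,-0.4,0],[0,-0.4,0],[0,-0.4,0],[0,-0.4,0]],"angular":[[0,0,0.1],[0,0,0.1],[0,0,0.15],[0,0,0.15],[0,0,0.15],[0,0,0.15],[0,0,0.15],[0,0,0.15],[0,0,0.15],[0,0,0.15],[0,0,0.15],[0,0,0.15]],"jaw":[0,0,0,0,0,0,0,0,0,0,0,0]}'
python3 -m jog '{"offset":[[-0.01,-0.4,0],[-0.01,-0.4,0],[-0.01,-0.4,0],[-0.01,-0.4,0],[-0.01,-0.4,0],[-0.01,-0.4,0],[-0.01,-0.3,0],[-0.01,-0.2,0],[-0.01,-0.1,0],[-0.01,0,0],[0,0,0]],"angular":[[0,0,0.1],[0,0,0.1],[0,0,0.1],[0,0,0.1],[0,0,0.1],[0,0,0.1],[0,0,0.1],[0,0,0.1],[0,0,0.1],[0,0,0.07],[0,0,0]],"jaw":[0,0,0,0,0,0,0,0,0,0,0]}'; python3 - <<'E'
from h import *
lifter_now(1)
delta(*tooltarget([.506,-.042,.15],.2554,1,.0))
for n in("scene","top"): cv2.imwrite(f"pics/{n}4.png",manip.grab_frame(n))
A=cv2.imread('pics/scene4.png')[120:280,170:330];B=cv2.imread('pics/top4.png')[110:270,180:340]
cv2.imwrite('pics/c4.png',np.hstack([cv2.resize(a,(400,400),interpolation=cv2.INTER_CUBIC) for a in(A,B)]))
E
```

```text
time: 5.9
tool_pos: [0.4817, 0.098, 0.2574]
tool_rot: [0.689, -0.656, -0.263, -0.159]
contact_force: [0.1, 0.8, -3.8]
gripper_width: 0.179
time: 7.0
tool_pos: [0.4773, -0.0508, 0.2586]
tool_rot: [0.697, -0.641, -0.296, -0.125]
contact_force: [-0.1, 0.3, -3.1]
gripper_width: 0.18
  lifter nominal o [505.8 -43.4 146.6] yaw 0.2551 elev 55.03 roll y.z 0.0021
t 7.0 joints [-0.5  -0.74  2.26  0.44  1.19 -2.4 ] F [-0.1  0.3 -3.1] T [-0.14  0.67  0.04] w 0.18
  offset units [0.004 0.027 0.068]  ang units [-0.018 -0.013  0.002]  dist mm 3.7
```

View pics/c4.png

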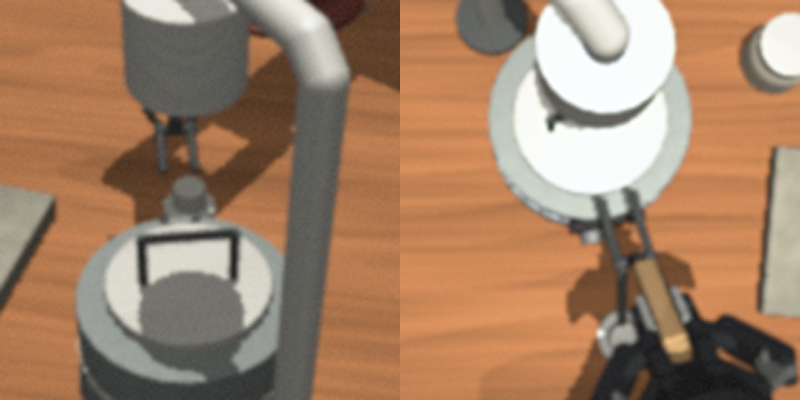

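View pics/scene4.png

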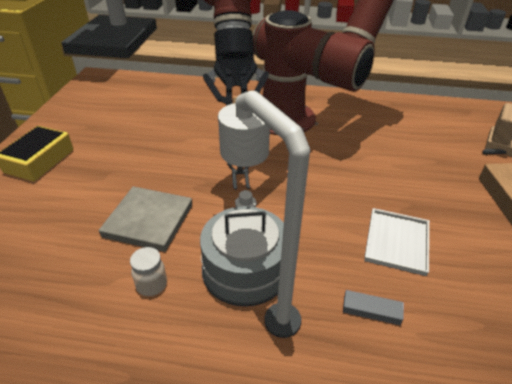

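```bash
python3 - <<'E'
from h import *
o=np.array([.5058,-.0434,.1466]);yaw=.2551
for y in(-.013,.013):
    w=o+Rz(yaw)@[.05,y,.016]; print([proj(n,w)[0].round(1) for n in("scene","top")])
w=[o+Rz(yaw)@np.array([.05,y,.016]) for y in (-.013,.013)]
s=cv2.imread('pics/scene4.png');t=cv2.imread('pics/top4.png')
def seg(pts,o,yaw,col):
    w=(Rz(yaw)@np.array(pts).T).T+o
    for n,i in(('scene',s),('top',t)):
        cv2.polylines(i,[(proj(n,w)*16).astype(np.int32).reshape(-1,1,2)],False,col,1,cv2.LINE_AA,4)
for y in(.013,-.013): seg([(0,y,.016),(.025,y,.004),(.05,y,.016)],o,yaw,(0,255,0))
seg([(0,0,0),(0,0,.07),(-.06,0,.156)],o,yaw,(0,0,255))
for y in(.022,-.022): seg([(0,0,.004),(-.045,y,.004)],o,yaw,(255,255,0))
cv2.imwrite('pics/c4b.png',np.hstack([cv2.resize(a,(400,400),interpolation=cv2.INTER_CUBIC) for a in(s[170:220,215:265],t[170:270,240:340])]))
cv2.imwrite('pics/c4c.png',np.hstack([cv2.resize(a,(400,400),interpolation=cv2.INTER_CUBIC) for a in(cv2.imread('pics/scene4.png')[170:220,215:265],cv2.imread('pics/top4.png')[170:270,240:340])]))
E
```

```text
[array([235. , 186.8]), array([273.4, 186.6])]
[array([248.1, 186.1]), array([260.7, 190. ])]
```

View pics/c4b.png

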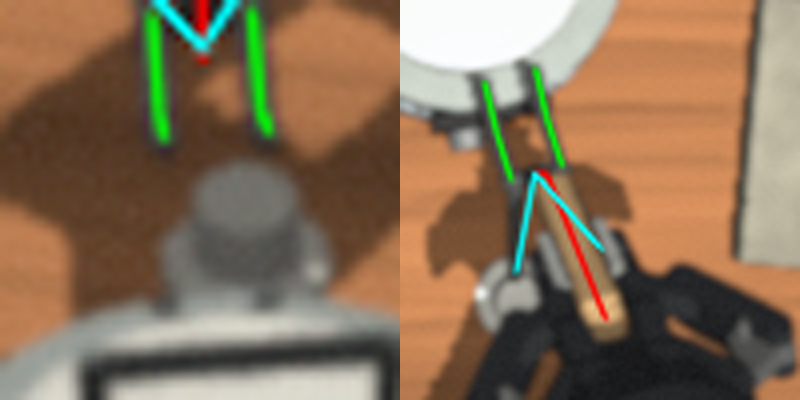

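View pics/c4c.png

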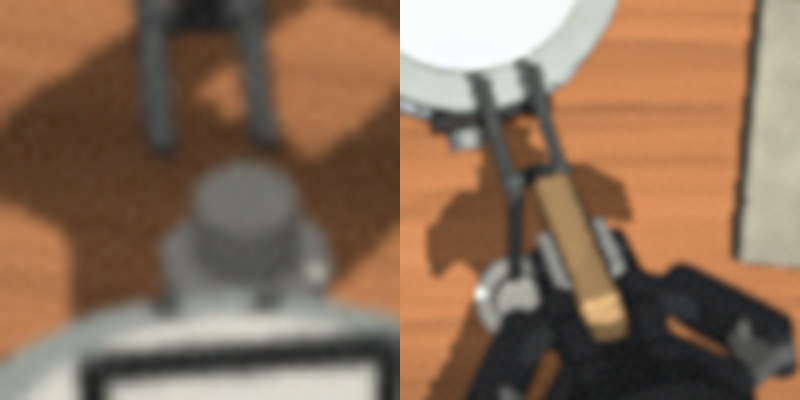

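Prong tips at scene (235,188),(248,187) and top (260,189),(273,186): within ~1 px of the nominal grasp model. Lowering to insertion height, then inserting halfway.

```bash
python3 -m jog '{"offset":[[0,0.02,-0.1],[0,0,-0.16],[0,0,-0.16],[0,0,-0.05],[0.08,0.02,0],[0.15,0.04,0],[0.15,0.04,0],[0.15,0.04,0],[0.15,0.04,0],[0.15,0.04,0],[0.13,0.03,0],[0,0,0]],"angular":[[0,0,0],[0,0,0],[0,0,0],[0,0,0],[0,0,0],[0,0,0],[0,0,0],[0,0,0],[0,0,0],[0,0,0],[0,0,0],[0,0,0]],"jaw":[0,0,0,0,0,0,0,0,0,0,0,0]}'; python3 - <<'E'
from h import *
lifter_now(1)
delta(*tooltarget([.627-.025*.9676,-.0106-.025*.2526,.123],.2554,1,.0))
for n in("scene","top"): cv2.imwrite(f"pics/{n}5.png",manip.grab_frame(n))
A=cv2.imread('pics/scene5.png')[140:260,190:310];B=cv2.imread('pics/top5.png')[110:230,200:320]
cv2.imwrite('pics/c5.png',np.hstack([cv2.resize(a,(400,400),interpolation=cv2.INTER_CUBIC) for a in(A,B)]))
E
```

```text
time: 8.3
tool_pos: [0.5262, -0.0371, 0.2357]
tool_rot: [0.697, -0.641, -0.297, -0.125]
contact_force: [-0.4, 0.7, -3.0]
gripper_width: 0.178
  lifter nominal o [554.7 -29.7 123.7] yaw 0.2558 elev 54.98 roll y.z 0.0019
t 8.3 joints [-0.4  -0.57  2.2   0.42  1.05 -2.36] F [-0.4  0.7 -3. ] T [-0.2   0.65 -0.  ] w 0.178
  offset units [ 0.963  0.256 -0.014]  ang units [-0.018 -0.005 -0.003]  dist mm 49.8
```

View pics/c5.png

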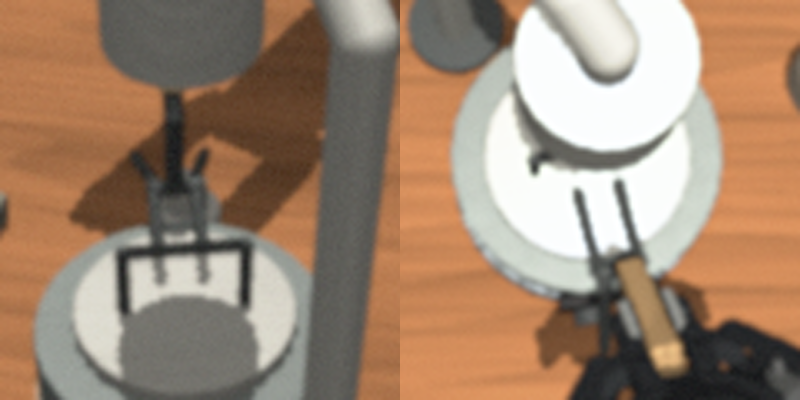

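Prongs (crop 160 and 205) are centred between the posts (123, 246). Continuing the insertion.

```bash
python3 -m jog '{"offset":[[0.1,0.03,0],[0.13,0.03,0],[0.13,0.03,0],[0.13,0.04,0],[0.13,0.04,0],[0.13,0.04,0],[0.13,0.03,0],[0.08,0.02,0],[0,0,0]],"angular":[[0,0,0],[0,0,0],[0,0,0],[0,0,0],[0,0,0],[0,0,0],[0,0,0],[0,0,0],[0,0,0]],"jaw":[0,0,0,0,0,0,0,0,0]}'; python3 - <<'E'
from h import *
lifter_now(1)
delta(*tooltarget([.627-.025*.9676,-.0106-.025*.2526,.123],.2554,1,.0))
for n in("scene","top"): cv2.imwrite(f"pics/{n}6.png",manip.grab_frame(n))
A=cv2.imread('pics/scene6.png')[120:260,180:320];B=cv2.imread('pics/top6.png')[110:230,200:320]
cv2.imwrite('pics/c6.png',np.hstack([cv2.resize(a,(400,400),interpolation=cv2.INTER_CUBIC) for a in(A,B)]))
E
```

```text
time: 9.3
tool_pos: [0.574, -0.0243, 0.2357]
tool_rot: [0.697, -0.641, -0.297, -0.125]
contact_force: [0.7, -0.7, -2.3]
gripper_width: 0.177
  lifter nominal o [602.5 -16.9 123.7] yaw 0.2554 elev 54.97 roll y.z 0.0017
t 9.3 joints [-0.33 -0.43  2.11  0.4   0.97 -2.3 ] F [ 0.7 -0.7 -2.3] T [-0.17  0.69 -0.01] w 0.177
  offset units [ 0.007 -0.001 -0.014]  ang units [-0.016 -0.004  0.   ]  dist mm 0.8
```

View pics/c6.png

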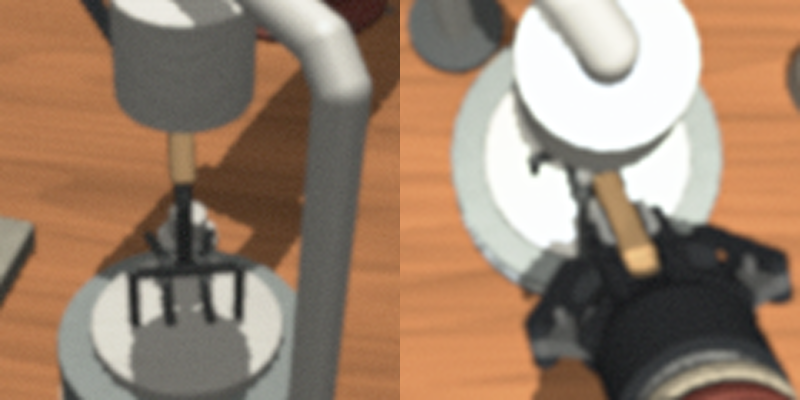

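```bash
python3 -m jog '{"offset":[[0,0,0.1],[0,0,0.12],[0,0,0.1],[0,0,0.05],[0,0,0.04],[0,0,0.04],[0,0,0.04],[0,0,0.04],[0,0,0.04],[0,0,0.04],[0,0,0.04],[0,0,0]],"angular":[[0,0,0],[0,0,0],[0,0,0],[0,0,0],[0,0,0],[0,0,0],[0,0,0],[0,0,0],[0,0,0],[0,0,0],[0,0,0],[0,0,0]],"jaw":[0,0,0,0,0,0,0,0,0,0,0,0]}'; python3 - <<'E'
from h import *
lifter_now(1)
delta(*tooltarget([.627-.025*.9676,-.0106-.025*.2526,.173],.2554,1,.0))
for n in("scene","top"): cv2.imwrite(f"pics/{n}7.png",manip.grab_frame(n))
A=cv2.imread('pics/scene7.png')[120:260,180:320];B=cv2.imread('pics/top7.png')[110:230,200:320]
cv2.imwrite('pics/c7.png',np.hstack([cv2.resize(a,(400,400),interpolation=cv2.INTER_CUBIC) for a in(A,B)]))
E
```

```text
time: 10.6
tool_pos: [0.5736, -0.0245, 0.2685]
tool_rot: [0.696, -0.641, -0.297, -0.126]
contact_force: [-0.4, 0.6, -8.6]
gripper_width: 0.183
  lifter nominal o [602.1 -17.1 156.4] yaw 0.255 elev 54.96 roll y.z 0.0014
t 10.6 joints [-0.33 -0.46  2.07  0.38  1.03 -2.27] F [-0.4  0.6 -8.6] T [-0.48  1.36 -0.02] w 0.183
  offset units [0.014 0.003 0.331]  ang units [-0.014 -0.     0.004]  dist mm 16.6
```

View pics/c7.png

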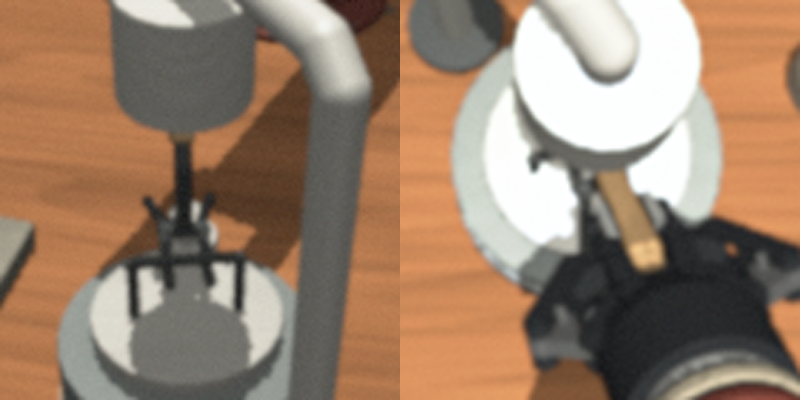

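Bar rose from crop row 268 to 258 and the load is ~6 N: the lid is on the prongs. Lifting the remaining 17 mm.

```bash
python3 -m jog '{"offset":[[0,0,0.03],[0,0,0.05],[0,0,0.06],[0,0,0.06],[0,0,0.06],[0,0,0.05],[0,0,0.03],[0,0,0],[0,0,0],[0,0,0]],"angular":[[0,0,0],[0,0,0],[0,0,0],[0,0,0],[0,0,0],[0,0,0],[0,0,0],[0,0,0],[0,0,0],[0,0,0]],"jaw":[0,0,0,0,0,0,0,0,0,0]}'; python3 - <<'E'
from h import *
lifter_now(1)
delta(*tooltarget([.627-.025*.9676,-.0106-.025*.2526,.173],.2554,1,.0))
for n in("scene","top"): cv2.imwrite(f"pics/{n}8.png",manip.grab_frame(n))
A=cv2.imread('pics/scene8.png')[120:260,180:320];B=cv2.imread('pics/top8.png')[110:230,200:320]
cv2.imwrite('pics/c8.png',np.hstack([cv2.resize(a,(400,400),interpolation=cv2.INTER_CUBIC) for a in(A,B)]))
E
```

```text
time: 11.7
tool_pos: [0.5735, -0.0244, 0.285]
tool_rot: [0.697, -0.641, -0.296, -0.125]
contact_force: [0.6, 0.6, -7.8]
gripper_width: 0.184
  lifter nominal o [602.  -17.  172.9] yaw 0.255 elev 54.98 roll y.z 0.0018
t 11.7 joints [-0.33 -0.47  2.05  0.37  1.06 -2.26] F [ 0.6  0.6 -7.8] T [-0.41  1.48  0.01] w 0.184
  offset units [0.017 0.002 0.001]  ang units [-0.016 -0.006  0.004]  dist mm 0.9
```

View pics/c8.png

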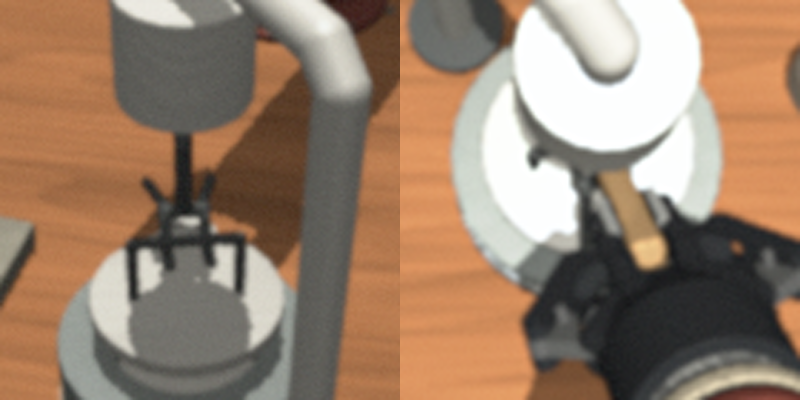

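```bash
python3 -m jog '{"offset":[[-0.02,-0.01,0],[-0.04,-0.01,0],[-0.06,-0.015,0],[-0.08,-0.02,0],[-0.1,-0.025,0],[-0.12,-0.03,0],[-0.14,-0.035,0],[-0.15,-0.04,0],[-0.15,-0.04,0],[-0.15,-0.04,0],[-0.15,-0.04,0],[-0.15,-0.04,0]],"angular":[[0,0,0],[0,0,0],[0,0,0],[0,0,0],[0,0,0],[0,0,0],[0,0,0],[0,0,0],[0,0,0],[0,0,0],[0,0,0],[0,0,0]],"jaw":[0,0,0,0,0,0,0,0,0,0,0,0]}'; python3 - <<'E'
from h import *
lifter_now(1)
delta(*tooltarget([.5244-.025,-.26,.173],-.11,1,.0))
E
```

```text
time: 13.0
tool_pos: [0.5074, -0.042, 0.2854]
tool_rot: [0.696, -0.641, -0.297, -0.126]
contact_force: [-0.3, 0.8, -8.4]
gripper_width: 0.179
  lifter nominal o [535.9 -34.6 173.4] yaw 0.2549 elev 54.95 roll y.z 0.0012
t 13.0 joints [-0.44 -0.66  2.17  0.41  1.16 -2.34] F [-0.3  0.8 -8.4] T [-0.39  1.52  0.  ] w 0.179
  offset units [-0.746 -4.296 -0.007]  ang units [-1.200e-02  3.000e-03 -3.484e+00]  dist mm 218.0
```

```bash
python3 -m jog '{"offset":[[-0.15,-0.04,0],[-0.15,-0.05,0],[-0.15,-0.06,0],[-0.14,-0.07,0],[-0.13,-0.08,0],[-0.12,-0.09,0],[-0.11,-0.1,0],[-0.1,-0.11,0],[-0.08,-0.12,0],[-0.06,-0.13,0],[-0.04,-0.14,0],[-0.02,-0.15,0]],"angular":[[0,0,0],[0,0,0],[0,0,0],[0,0,-0.04],[0,0,-0.08],[0,0,-0.12],[0,0,-0.12],[0,0,-0.12],[0,0,-0.12],[0,0,-0.12],[0,0,-0.12],[0,0,-0.12]],"jaw":[0,0,0,0,0,0,0,0,0,0,0,0]}'
python3 -m jog '{"offset":[[0,-0.16,0],[0.01,-0.16,0],[0.02,-0.16,0],[0.03,-0.16,0],[0.04,-0.16,0],[0.04,-0.16,0],[0.04,-0.16,0],[0.04,-0.16,0],[0.04,-0.16,0],[0.04,-0.16,0],[0.04,-0.16,0],[0.04,-0.16,0]],"angular":[[0,0,-0.12],[0,0,-0.12],[0,0,-0.12],[0,0,-0.12],[0,0,-0.12],[0,0,-0.12],[0,0,-0.12],[0,0,-0.12],[0,0,-0.12],[0,0,-0.12],[0,0,-0.12],[0,0,-0.12]],"jaw":[0,0,0,0,0,0,0,0,0,0,0,0]}'; python3 - <<'E'
from h import *
lifter_now(1)
delta(*tooltarget([.5244-.025,-.26,.173],-.11,1,.0))
for n in("scene","top"): cv2.imwrite(f"pics/{n}9.png",manip.grab_frame(n))
cv2.imwrite('pics/c9.png',np.hstack([cv2.imread(f'pics/{n}9.png')[80:340,100:480] if n=='top' else cv2.imread(f'pics/{n}9.png')[80:340,80:460] for n in('scene','top')]))
E
```

```text
time: 14.2
tool_pos: [0.4455, -0.0994, 0.2853]
tool_rot: [0.689, -0.656, -0.264, -0.161]
contact_force: [0.3, 0.1, -8.7]
gripper_width: 0.186
time: 15.4
tool_pos: [0.4648, -0.1954, 0.2853]
tool_rot: [0.675, -0.673, -0.214, -0.212]
contact_force: [0.0, -0.8, -9.0]
gripper_width: 0.176
  lifter nominal o [ 494.2 -195.3  173.3] yaw 0.0026 elev 54.96 roll y.z 0.0016
t 15.4 joints [-0.78 -0.66  2.17  0.45  1.2  -2.43] F [ 0.  -0.8 -9. ] T [ 0.    1.51 -0.04] w 0.176
  offset units [ 0.107 -1.227 -0.005]  ang units [-0.015  0.003 -1.076]  dist mm 61.6
```

View pics/c9.png

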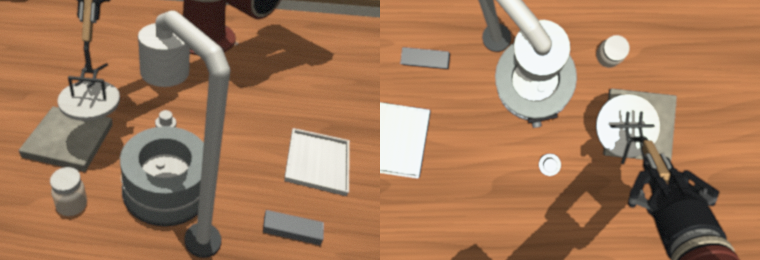

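Lid hangs on the lifter at scene crop (88,98), near the slab. Finishing the approach over the slab, decelerating.

```bash
python3 -m jog '{"offset":[[0.03,-0.16,0],[0.02,-0.16,0],[0.02,-0.15,0],[0.02,-0.14,0],[0.02,-0.13,0],[0,-0.12,0],[0,-0.1,0],[0,-0.08,0],[0,-0.06,0],[0,-0.04,0],[0,-0.03,0],[0,0,0]],"angular":[[0,0,-0.12],[0,0,-0.12],[0,0,-0.12],[0,0,-0.12],[0,0,-0.12],[0,0,-0.12],[0,0,-0.12],[0,0,-0.1],[0,0,-0.08],[0,0,-0.05],[0,0,0],[0,0,0]],"jaw":[0,0,0,0,0,0,0,0,0,0,0,0]}'
python3 -m jog '{"offset":[[0,0,0],[0,0,0],[0,0,0],[0,0,0]],"angular":[[0,0,0],[0,0,0],[0,0,0],[0,0,0]],"jaw":[0,0,0,0]}'; python3 - <<'E'
from h import *
lifter_now(1)
delta(*tooltarget([.5244-.025,-.26+.025*.11,.173],-.11,1,.0))
for n in("scene","top"): cv2.imwrite(f"pics/{n}10.png",manip.grab_frame(n))
A=cv2.imread('pics/scene10.png')[120:260,80:220];B=cv2.imread('pics/top10.png')[140:260,300:420]
cv2.imwrite('pics/c10.png',np.hstack([cv2.resize(a,(400,400),interpolation=cv2.INTER_CUBIC) for a in(A,B)]))
E
```

```text
time: 16.7
tool_pos: [0.4701, -0.2533, 0.2853]
tool_rot: [-0.662, 0.684, 0.176, 0.249]
contact_force: [-0.3, -0.2, -8.7]
gripper_width: 0.179
time: 17.1
tool_pos: [0.4701, -0.2531, 0.2853]
tool_rot: [-0.662, 0.684, 0.176, 0.249]
contact_force: [0.7, 0.1, -8.5]
gripper_width: 0.18
  lifter nominal o [ 499.4 -256.4  173.3] yaw -0.1083 elev 54.96 roll y.z 0.0016
t 17.1 joints [-0.84 -0.57  2.12  0.44  1.15 -2.39] F [ 0.7  0.1 -8.5] T [0.19 1.51 0.03] w 0.18
  offset units [ 0.001 -0.017 -0.005]  ang units [-0.015  0.004 -0.016]  dist mm 0.9
```

View pics/c10.png

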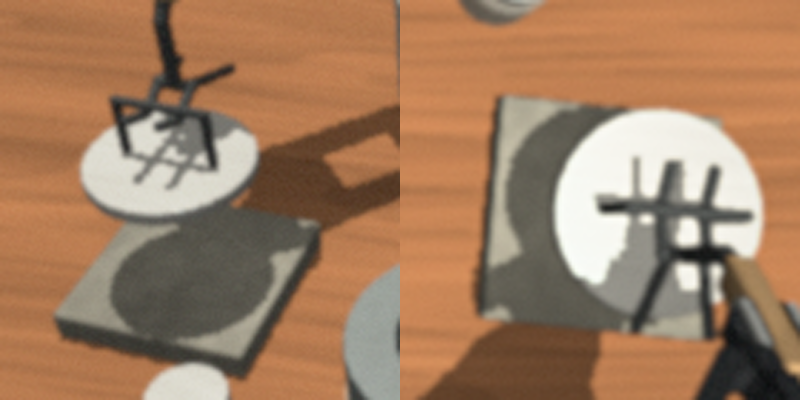

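```bash
python3 - <<'E'
from h import *
Z['a']=('scene',80,120,2.857);Z['b']=('top',300,140,3.333)
for z in(.138,.14,.142):
    B=[('b',p,z,.065) for p in[(153,212),(365,212),(259,107),(190,130)]]
    A=[('a',p,z,.065) for p in[(80,168),(180,107)]]
    print(z,fitcirc(B,[.52,-.26]),fitcirc(A+B,[.52,-.26]))
# expected bar line
for y in(-.035,.035):
    w=np.array([.4994,-.2564,.1733])+Rz(-.108)@[.025,y,.013]
    print([proj(n,w)[0].round(1) for n in('scene','top')])
print('obs scene',px('a',(113,100)),px('a',(213,115)),'top',px('b',(201,204)),px('b',(350,216)))
E
```

```text
0.138 (array([ 0.52387392, -0.25924121]), array([-0.5, -0.7,  0.2, -0.3])) (array([ 0.52416759, -0.25931826]), array([-0.1,  0.4, -0.5, -0.7,  0.3, -0.2]))
0.14 (array([ 0.52363888, -0.25851152]), array([-0.4, -0.6,  0.2, -0.3])) (array([ 0.52437233, -0.25862896]), array([-0.1,  1. , -0.5, -0.5,  0.6, -0. ]))
0.142 (array([ 0.52340226, -0.25778247]), array([-0.3, -0.5,  0.2, -0.3])) (array([ 0.52459417, -0.25795832]), array([-0.1,  1.6, -0.4, -0.4,  0.8,  0.1]))
[array([119.9, 153.6]), array([404.3, 203.9])]
[array([150.8, 159.2]), array([368.5, 200.3])]
obs scene ('scene', array([119.22698635, 154.67675884])) ('scene', array([154.22873644, 159.92702135])) top ('top', array([359.9560456 , 200.85613561])) ('top', array([404.66051605, 204.45649565]))
```

```bash
python3 -m jog '{"offset":[[0,-0.02,-0.04],[0,0,-0.08],[0,0,-0.12],[0,0,-0.16],[0,0,-0.18],[0,0,-0.18],[0,0,-0.18],[0,0,-0.18],[0,0,-0.16],[0,0,-0.12],[0,0,-0.08],[0,0,-0.05]],"angular":[[0,0,0],[0,0,0],[0,0,0],[0,0,0],[0,0,0],[0,0,0],[0,0,0],[0,0,0],[0,0,0],[0,0,0],[0,0,0],[0,0,0]],"jaw":[0,0,0,0,0,0,0,0,0,0,0,0]}'
python3 -m jog '{"offset":[[0,0,-0.04],[0,0,-0.03],[0,0,-0.03],[0,0,0],[0,0,0]],"angular":[[0,0,0],[0,0,0],[0,0,0],[0,0,0],[0,0,0]],"jaw":[0,0,0,0,0]}'; python3 - <<'E'
from h import *
lifter_now(1)
delta(*tooltarget([.5244-.025,-.26+.025*.11,.062],-.11,1,.0))
for n in("scene","top"): cv2.imwrite(f"pics/{n}11.png",manip.grab_frame(n))
A=cv2.imread('pics/scene11.png')[140:280,80:220];B=cv2.imread('pics/top11.png')[140:260,300:420]
cv2.imwrite('pics/c11.png',np.hstack([cv2.resize(a,(400,400),interpolation=cv2.INTER_CUBIC) for a in(A,B)]))
E
```

```text
time: 18.4
tool_pos: [0.4701, -0.2542, 0.2084]
tool_rot: [-0.662, 0.684, 0.176, 0.249]
contact_force: [-0.2, -0.4, -8.9]
gripper_width: 0.18
time: 18.9
tool_pos: [0.4701, -0.2543, 0.2039]
tool_rot: [-0.662, 0.684, 0.176, 0.249]
contact_force: [-0.9, -0.3, -7.8]
gripper_width: 0.18
  lifter nominal o [ 499.4 -257.5   91.9] yaw -0.1084 elev 54.95 roll y.z 0.0014
t 18.9 joints [-0.84 -0.51  2.22  0.47  1.01 -2.47] F [-0.9 -0.3 -7.8] T [ 0.14  1.49 -0.02] w 0.18
  offset units [ 0.     0.005 -0.598]  ang units [-0.013  0.006 -0.015]  dist mm 29.9
```

View pics/c11.png

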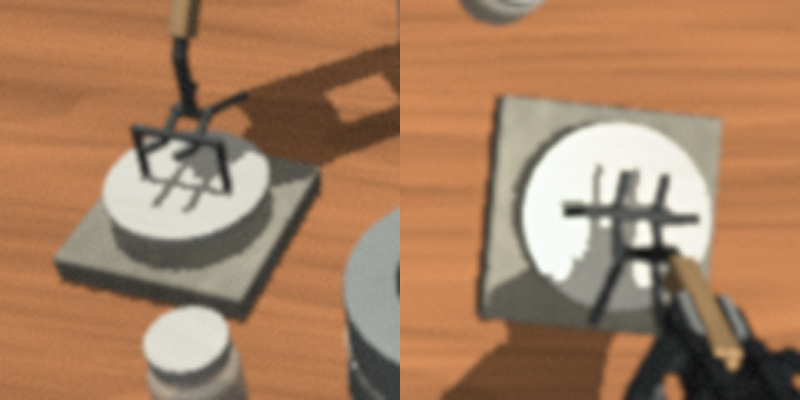

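```bash
python3 -m jog '{"offset":[[0,0,-0.04],[0,0,-0.04],[0,0,-0.04],[0,0,-0.03],[0,0,-0.02],[0,0,-0.02],[0,0,-0.02],[0,0,-0.02],[0,0,-0.02],[0,0,-0.02],[0,0,-0.02],[0,0,0]],"angular":[[0,0,0],[0,0,0],[0,0,0],[0,0,0],[0,0,0],[0,0,0],[0,0,0],[0,0,0],[0,0,0],[0,0,0],[0,0,0],[0,0,0]],"jaw":[0,0,0,0,0,0,0,0,0,0,0,0]}'; python3 - <<'E'
from h import *
lifter_now(1)
delta(*tooltarget([.5244-.025,-.26+.025*.11,.062],-.11,1,.0))
for n in("scene","top"): cv2.imwrite(f"pics/{n}12.png",manip.grab_frame(n))
A=cv2.imread('pics/scene12.png')[140:280,80:220];B=cv2.imread('pics/top12.png')[140:260,300:420]
cv2.imwrite('pics/c12.png',np.hstack([cv2.resize(a,(400,400),interpolation=cv2.INTER_CUBIC) for a in(A,B)]))
E
```

```text
time: 20.2
tool_pos: [0.4703, -0.2545, 0.1898]
tool_rot: [-0.662, 0.684, 0.176, 0.25]
contact_force: [-0.0, -0.2, -3.3]
gripper_width: 0.18
  lifter nominal o [ 499.6 -257.7   77.8] yaw -0.1087 elev 54.9 roll y.z 0.0011
t 20.2 joints [-0.84 -0.49  2.23  0.48  0.98 -2.49] F [-0.  -0.2 -3.3] T [0.1  0.67 0.03] w 0.18
  offset units [-0.004  0.009 -0.315]  ang units [-0.009  0.013 -0.013]  dist mm 15.8
```

View pics/c12.png

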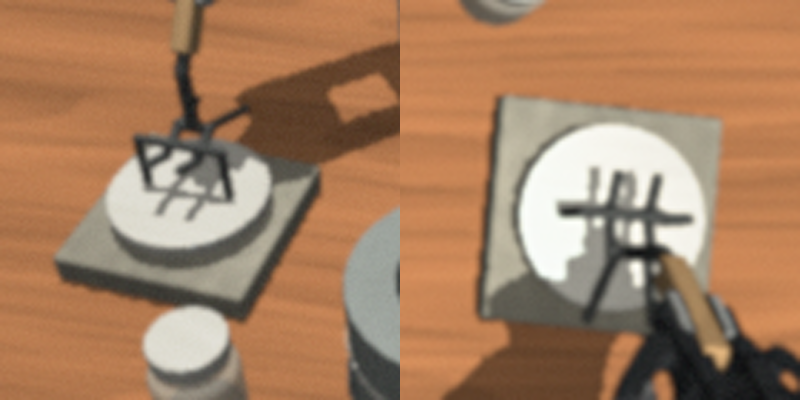

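Force fell to lifter weight only (-3.3 N): lid is seated, centred on the slab. Lowering the prongs clear of the bar.

```bash
python3 -m jog '{"offset":[[0,0,-0.05],[0,0,-0.06],[0,0,-0.07],[0,0,-0.07],[0,0,-0.06],[0,0,-0.05],[0,0,0],[0,0,0]],"angular":[[0,0,0],[0,0,0],[0,0,0],[0,0,0],[0,0,0],[0,0,0],[0,0,0],[0,0,0]],"jaw":[0,0,0,0,0,0,0,0]}'; python3 - <<'E'
from h import *
lifter_now(1)
delta(*tooltarget([.5244-.025,-.26+.025*.11,.058],-.11,1,.0))
for n in("scene","top"): cv2.imwrite(f"pics/{n}13.png",manip.grab_frame(n))
A=cv2.imread('pics/scene13.png')[150:250,90:190];B=cv2.imread('pics/top13.png')[140:260,300:420]
cv2.imwrite('pics/c13.png',np.hstack([cv2.resize(a,(400,400),interpolation=cv2.INTER_CUBIC) for a in(A,B)]))
E
```

```text
time: 21.1
tool_pos: [0.4701, -0.2542, 0.1713]
tool_rot: [-0.662, 0.684, 0.176, 0.249]
contact_force: [-0.5, -1.0, -3.5]
gripper_width: 0.178
  lifter nominal o [ 499.4 -257.4   59.3] yaw -0.1084 elev 54.96 roll y.z 0.0016
t 21.1 joints [-0.84 -0.47  2.25  0.49  0.95 -2.51] F [-0.5 -1.  -3.5] T [0.08 0.69 0.01] w 0.178
  offset units [ 0.     0.004 -0.025]  ang units [-0.015  0.005 -0.015]  dist mm 1.3
```

View pics/c13.png

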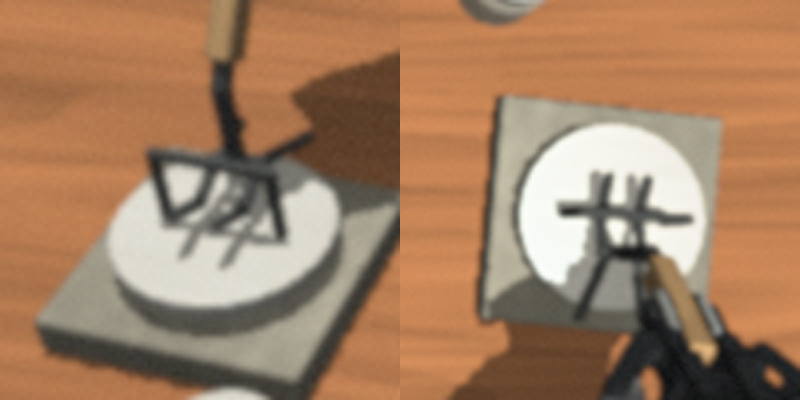

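```bash
python3 -m jog '{"offset":[[-0.08,0.01,0],[-0.12,0.015,0],[-0.15,0.015,0],[-0.18,0.02,0],[-0.2,0.02,0],[-0.2,0.02,0],[-0.25,0.03,0],[-0.25,0.03,0],[-0.25,0.03,0],[-0.25,0.03,0],[-0.15,0.02,0],[0,0,0]],"angular":[[0,0,0],[0,0,0],[0,0,0],[0,0,0],[0,0,0],[0,0,0],[0,0,0],[0,0,0],[0,0,0],[0,0,0],[0,0,0],[0,0,0]],"jaw":[0,0,0,0,0,0,0,0,0,0,0,0]}'; python3 - <<'E'
from h import *
lifter_now(1)
delta(*tooltarget([.4953,.3142,.15],-.159,1,.0))
for n in("scene","top"): cv2.imwrite(f"pics/{n}14.png",manip.grab_frame(n))
A=cv2.imread('pics/scene14.png')[130:280,80:230];B=cv2.imread('pics/top14.png')[140:290,300:450]
cv2.imwrite('pics/c14.png',np.hstack([cv2.resize(a,(400,400),interpolation=cv2.INTER_CUBIC) for a in(A,B)]))
E
```

```text
time: 22.4
tool_pos: [0.3653, -0.2426, 0.1713]
tool_rot: [-0.662, 0.685, 0.176, 0.25]
contact_force: [-1.3, 0.2, -4.0]
gripper_width: 0.183
  lifter nominal o [ 394.6 -245.8   59.3] yaw -0.1101 elev 54.92 roll y.z 0.0004
t 22.4 joints [-1.08 -0.8   2.44  0.54  1.18 -2.66] F [-1.3  0.2 -4. ] T [ 0.04  0.63 -0.05] w 0.183
  offset units [ 2.018 11.229  1.814]  ang units [-0.002  0.009 -0.467]  dist mm 577.6
```

View pics/c14.png

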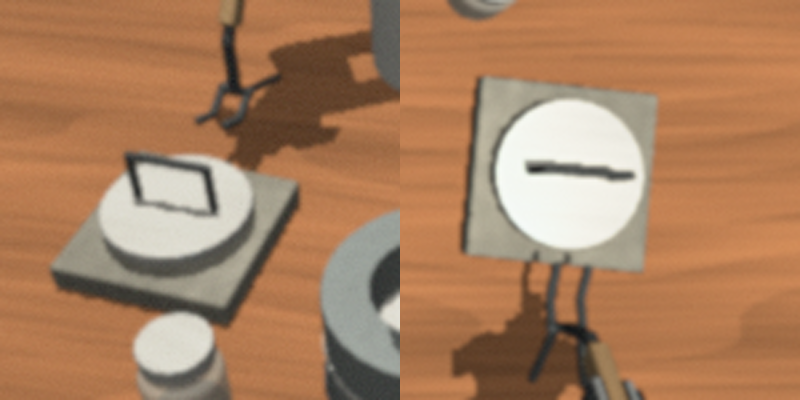

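```bash
python3 -m jog '{"offset":[[0,0,0.2],[0,0,0.35],[0,0,0.35],[0,0,0.35],[0.02,0.05,0.3],[0.06,0.15,0.26],[0.1,0.3,0],[0.1,0.4,0],[0.1,0.45,0],[0.1,0.45,0],[0.1,0.45,0],[0.1,0.45,0]],"angular":[[0,0,0],[0,0,0],[0,0,0],[0,0,0],[0,0,0],[0,0,0],[0,0,0],[0,0,0],[0,0,0],[0,0,0],[0,0,0],[0,0,0]],"jaw":[0,0,0,0,0,0,0,0,0,0,0,0]}'
python3 -m jog '{"offset":[[0.06,0.45,0],[0.06,0.45,0],[0.06,0.45,0],[0.06,0.45,0],[0.06,0.45,0],[0.06,0.45,0],[0.06,0.45,0],[0.06,0.45,0],[0.06,0.45,0],[0.06,0.45,0],[0.06,0.45,0],[0.06,0.45,0]],"angular":[[0,0,0],[0,0,0],[0,0,-0.03],[0,0,-0.04],[0,0,-0.05],[0,0,-0.05],[0,0,-0.05],[0,0,-0.05],[0,0,-0.05],[0,0,-0.05],[0,0,-0.05],[0,0,-0.05]],"jaw":[0,0,0,0,0,0,0,0,0,0,0,0]}'
python3 - <<'E'
from h import *
lifter_now(1)
delta(*tooltarget([.4953,.3142,.15],-.159,1,.0))
E
```

```text
time: 23.7
tool_pos: [0.4078, -0.1094, 0.2627]
tool_rot: [-0.664, 0.684, 0.174, 0.248]
contact_force: [0.5, -0.8, -3.8]
gripper_width: 0.178
time: 24.9
tool_pos: [0.4491, 0.16, 0.2629]
tool_rot: [-0.659, 0.688, 0.156, 0.263]
contact_force: [-0.0, -1.1, -3.0]
gripper_width: 0.177
  lifter nominal o [478.4 155.3 151. ] yaw -0.1564 elev 55.5 roll y.z 0.0058
t 24.9 joints [ 0.34 -0.7   2.23 -0.31  1.09 -1.  ] F [-0.  -1.1 -3. ] T [ 0.03  0.65 -0.04] w 0.177
  offset units [ 0.342  3.178 -0.018]  ang units [-0.068 -0.077 -0.025]  dist mm 159.8
```

```bash
python3 -m jog '{"offset":[[0.05,0.42,0],[0.05,0.42,0],[0.05,0.42,0],[0.05,0.42,0],[0.04,0.4,0],[0.04,0.4,0],[0.03,0.3,0],[0.02,0.2,-0.02],[0.01,0.1,0],[0,0.06,0],[0,0,0],[0,0,0]],"angular":[[-0.07,-0.07,-0.03],[0,0,0],[0,0,0],[0,0,0],[0,0,0],[0,0,0],[0,0,0],[0,0,0],[0,0,0],[0,0,0],[0,0,0],[0,0,0]],"jaw":[0,0,0,0,0,0,0,0,0,0,0,0]}'
python3 - <<'E'
from h import *
lifter_now(1)
delta(*tooltarget([.4953,.3142,.15],-.159,1,.0))
E
```

```text
time: 26.1
tool_pos: [0.4664, 0.3147, 0.2614]
tool_rot: [-0.654, 0.69, 0.158, 0.266]
contact_force: [0.3, 1.1, -2.7]
gripper_width: 0.183
  lifter nominal o [495.5 310.  149.3] yaw -0.1601 elev 54.97 roll y.z -0.0026
t 26.1 joints [ 0.67 -0.35  2.01 -0.5   1.1  -0.6 ] F [ 0.3  1.1 -2.7] T [ 0.12  0.7  -0.01] w 0.183
  offset units [-0.003  0.083  0.013]  ang units [ 0.024 -0.003  0.01 ]  dist mm 4.2
```

```bash
python3 -m jog '{"offset":[[0,0.04,-0.1],[0,0.04,-0.2],[0,0,-0.28],[0,0,-0.3],[0,0,-0.3],[0,0,-0.3],[0,0,-0.3],[0,0,-0.28],[0,0,-0.25],[0,0,-0.15],[0,0,-0.08],[0,0,0]],"angular":[[0.02,0,0.01],[0,0,0],[0,0,0],[0,0,0],[0,0,0],[0,0,0],[0,0,0],[0,0,0],[0,0,0],[0,0,0],[0,0,0],[0,0,0]],"jaw":[0,0,0,0,0,0,0,0,0,0,0,0]}'
python3 - <<'E'
from h import *
lifter_now(1)
delta(*tooltarget([.4953,.3142,.005],-.159,1,.0))
for n in("scene","top"): cv2.imwrite(f"pics/{n}15.png",manip.grab_frame(n))
A=cv2.imread('pics/scene15.png')[165:285,350:450];B=cv2.imread('pics/top15.png')[165:285,65:165]
cv2.imwrite('pics/c15.png',np.hstack([cv2.resize(a,(400,480),interpolation=cv2.INTER_CUBIC) for a in(A,B)]))
E
```

```text
time: 27.3
tool_pos: [0.4664, 0.319, 0.1338]
tool_rot: [-0.655, 0.689, 0.159, 0.265]
contact_force: [0.3, -0.5, -3.1]
gripper_width: 0.183
  lifter nominal o [495.4 314.4  21.8] yaw -0.1584 elev 55.0 roll y.z -0.001
t 27.3 joints [ 0.68 -0.21  2.12 -0.58  0.89 -0.44] F [ 0.3 -0.5 -3.1] T [ 0.11  0.71 -0.01] w 0.183
  offset units [-0.003 -0.003 -0.337]  ang units [ 0.009 -0.006 -0.006]  dist mm 16.8
```

View pics/c15.png

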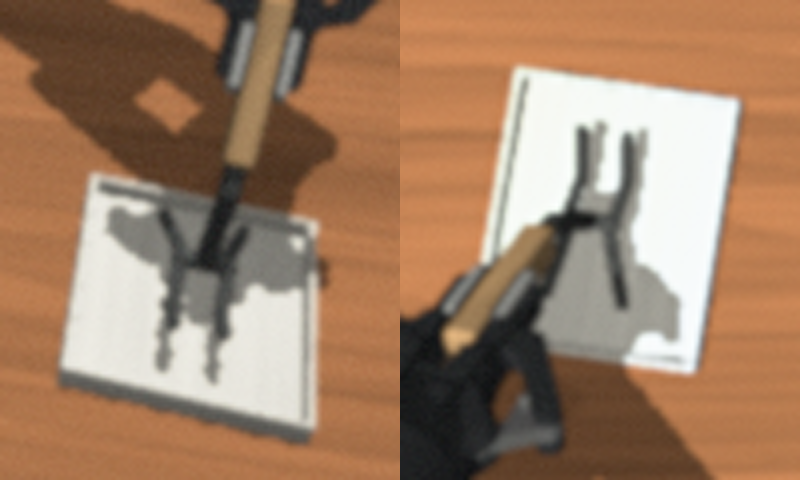

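```bash
python3 - <<'E'
from h import *
Z['a']=('scene',350,165,4);Z['b']=('top',65,165,4)
c=[('a',(171,325),(.05,-.013,.016)),('a',(222,335),(.05,.013,.016)),('a',(164,213),(-.045,-.022,.004)),('a',(242,231),(-.045,.022,.004)),
('b',(182,129),(.05,.013,.016)),('b',(229,135),(.05,-.013,.016)),('b',(223,304),(-.045,-.022,.004))]
for z in(.018,.0205,.023): print(z,fit(c,z,[.49,.31,-.1]))
E
```

```text
0.018 (array([ 0.49404017,  0.3146062 , -0.15955619]), [[0.4, -0.5], [0.2, -0.0], [-0.1, 0.9], [-0.0, 0.8], [0.4, 0.3], [0.0, 0.5], [0.2, -0.2]])
0.0205 (array([ 0.49494274,  0.31393022, -0.16131734]), [[0.4, -1.0], [0.2, -0.5], [-0.1, 0.4], [0.0, 0.2], [0.4, -0.1], [-0.0, 0.1], [0.1, -0.5]])
0.023 (array([ 0.49586745,  0.3132558 , -0.16392774]), [[0.3, -1.6], [0.2, -1.0], [-0.0, -0.2], [0.1, -0.2], [0.3, -0.6], [-0.0, -0.3], [-0.0, -0.9]])
```

Lifter centred at (0.495, 0.314), yaw −0.16, matching the tray. Lowering slowly.

```bash
python3 -m jog '{"offset":[[0,0,-0.05],[0,0,-0.06],[0,0,-0.06],[0,0,-0.05],[0,0,-0.03],[0,0,-0.02],[0,0,-0.02],[0,0,-0.02],[0,0,0],[0,0,0]],"angular":[[0,0,0],[0,0,0],[0,0,0],[0,0,0],[0,0,0],[0,0,0],[0,0,0],[0,0,0],[0,0,0],[0,0,0]],"jaw":[0,0,0,0,0,0,0,0,0,0]}'
python3 - <<'E'
from h import *
lifter_now(1)
delta(*tooltarget([.4953,.3142,.005],-.159,1,.0))
E
```

```text
time: 28.4
tool_pos: [0.4665, 0.3191, 0.1189]
tool_rot: [-0.655, 0.689, 0.159, 0.265]
contact_force: [-0.1, -0.5, -3.6]
gripper_width: 0.176
  lifter nominal o [495.6 314.5   6.9] yaw -0.1584 elev 54.98 roll y.z -0.0005
t 28.4 joints [ 0.68 -0.18  2.12 -0.6   0.86 -0.41] F [-0.1 -0.5 -3.6] T [ 0.1   0.65 -0.01] w 0.176
  offset units [-0.005 -0.005 -0.037]  ang units [ 0.005 -0.001 -0.006]  dist mm 1.9
```

```bash
python3 -m jog '{"offset":[[0,0,-0.02],[0,0,-0.02],[0,0,0],[0,0,0]],"angular":[[0,0,0],[0,0,0],[0,0,0],[0,0,0]],"jaw":[0,0,0,0]}'
python3 - <<'E'
from h import *
lifter_now(1)
delta(*tooltarget([.4953,.3142,.005],-.159,1,.0))
E
```

```text
time: 28.8
tool_pos: [0.4669, 0.3194, 0.1175]
tool_rot: [-0.655, 0.689, 0.159, 0.266]
contact_force: [0.3, 0.7, -0.9]
gripper_width: 0.179
  lifter nominal o [496.  314.8   5.4] yaw -0.1579 elev 54.91 roll y.z 0.0003
t 28.8 joints [ 0.68 -0.18  2.12 -0.6   0.85 -0.41] F [ 0.3  0.7 -0.9] T [0.09 0.29 0.03] w 0.179
  offset units [-0.014 -0.011 -0.009]  ang units [-0.001  0.011 -0.011]  dist mm 1.0
```

Load has transferred (−0.9 N, torque down). Opening gradually.

```bash
python3 -m jog '{"offset":[[0,0,-0.005],[0,0,0],[0,0,0],[0,0,0],[0,0,0],[0,0,0],[0,0,0]],"angular":[[0,0,0],[0,0,0],[0,0,0],[0,0,0],[0,0,0],[0,0,0],[0,0,0]],"jaw":[16,20,25,32,40,50,50]}'
python3 - <<'E'
from h import *
lifter_now(1)
delta(*tooltarget([.4953,.3142,.005],-.159,1,.12))
for n in("scene","top"): cv2.imwrite(f"pics/{n}16.png",manip.grab_frame(n))
A=cv2.imread('pics/scene16.png')[165:285,350:450];B=cv2.imread('pics/top16.png')[165:285,65:165]
cv2.imwrite('pics/c16.png',np.hstack([cv2.resize(a,(400,480),interpolation=cv2.INTER_CUBIC) for a in(A,B)]))
E
```

```text
time: 29.5
tool_pos: [0.4664, 0.3191, 0.1165]
tool_rot: [-0.655, 0.689, 0.159, 0.265]
contact_force: [-1.6, 0.2, 0.1]
gripper_width: 0.584
  lifter nominal o [495.5 314.5   4.5] yaw -0.1583 elev 54.98 roll y.z -0.0006
t 29.5 joints [ 0.68 -0.18  2.13 -0.6   0.85 -0.41] F [-1.6  0.2  0.1] T [0.04 0.28 0.01] w 0.584
  offset units [-1.364  0.213  1.975]  ang units [ 0.005 -0.002 -0.007]  dist mm 120.5
```

View pics/c16.png

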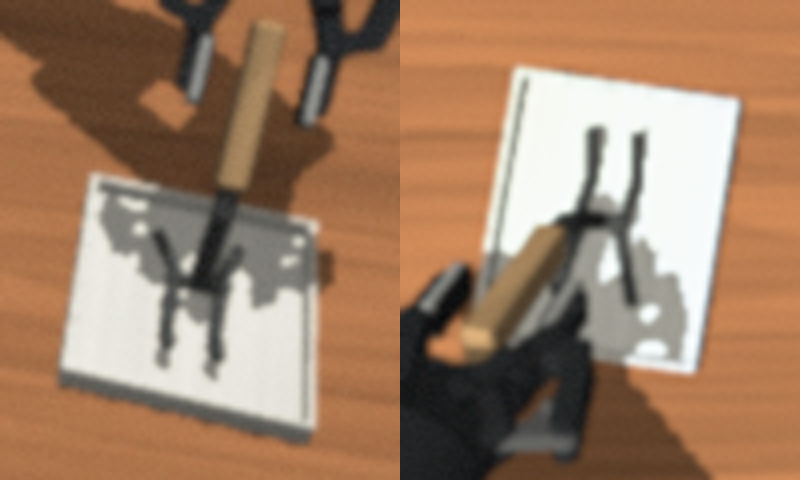

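Standing free, fingers off the handle. Retreating along the handle direction.

```bash
python3 -m jog '{"offset":[[-0.06,0.01,0.08],[-0.1,0.016,0.145],[-0.13,0.02,0.19],[-0.14,0.022,0.2],[-0.14,0.022,0.2],[-0.14,0.022,0.2],[-0.14,0.022,0.2],[-0.14,0.022,0.2],[-0.14,0.022,0.2],[-0.14,0.022,0.2],[-0.14,0.02,0.2],[-0.1,0.02,0.2]],"angular":[[0,0,0],[0,0,0],[0,0,0],[0,0,0],[0,0,0],[0,0,0],[0,0,0],[0,0,0],[0,0,0],[0,0,0],[0,0,0],[0,0,0]],"jaw":[50,50,50,50,50,50,50,50,50,50,50,50]}'
python3 - <<'E'
from h import *
cur()
for n in("scene","top"): cv2.imwrite(f"pics/{n}17.png",manip.grab_frame(n))
A=cv2.imread('pics/scene17.png')[165:285,350:450];B=cv2.imread('pics/top17.png')[165:285,65:165]
cv2.imwrite('pics/c17.png',np.hstack([cv2.resize(a,(400,480),interpolation=cv2.INTER_CUBIC) for a in(A,B)]))
A=cv2.imread('pics/scene17.png')[160:310,80:230];B=cv2.imread('pics/top17.png')[110:260,280:430]
cv2.imwrite('pics/c18.png',np.hstack([cv2.resize(a,(400,400),interpolation=cv2.INTER_CUBIC) for a in(A,B)]))
E
```

```text
time: 30.8
tool_pos: [0.3903, 0.3312, 0.228]
tool_rot: [-0.655, 0.689, 0.159, 0.265]
contact_force: [0.3, 0.0, 0.3]
gripper_width: 0.587
```

View pics/c17.png

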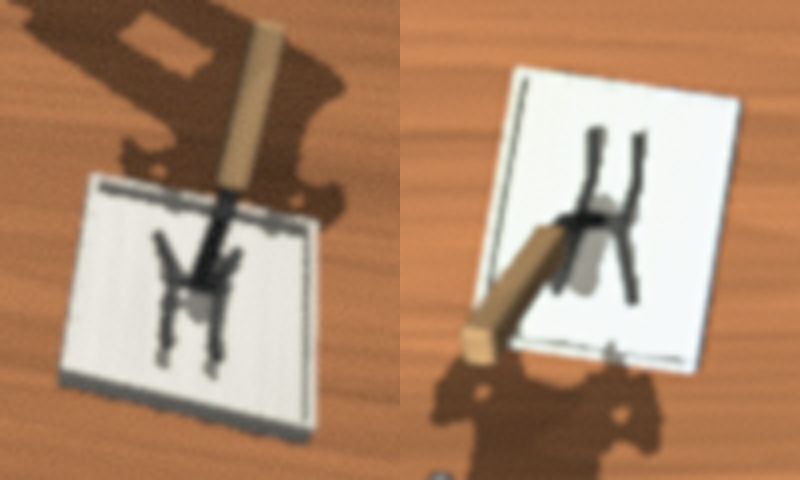

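View pics/c18.png

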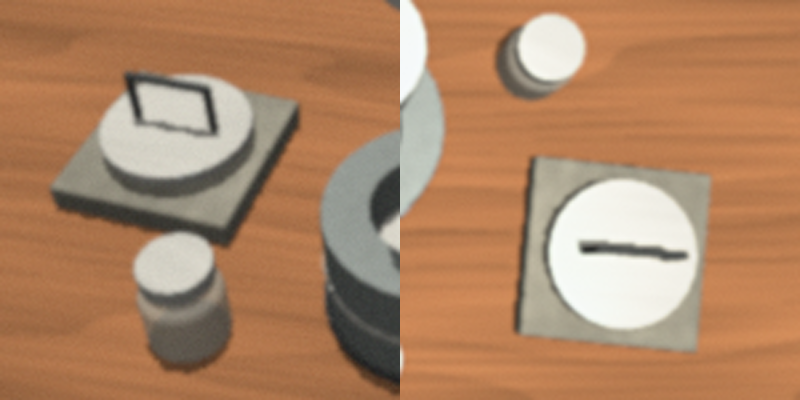

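View pics/scene17.png

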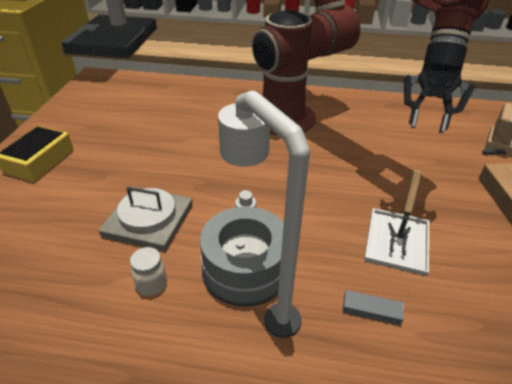

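Both stand as wanted. A quick numeric check of the final positions.

```bash
python3 - <<'E'
from h import *
Z['b']=('top',280,110,2.6667);Z['c']=('scene',350,165,4);Z['d']=('top',65,165,4)
print('lid',fitcirc([('b',p,.047,.065) for p in[(147,254),(298,254),(222,179),(222,330)]],[.52,-.26]))
c=[('c',(162,358),(.05,-.013,.016)),('c',(213,368),(.05,.013,.016)),('c',(156,234),(-.045,-.022,.004)),('c',(240,252),(-.045,.022,.004)),('d',(196,130),(.05,.013,.016)),('d',(240,135),(.05,-.013,.016)),('d',(232,300),(-.045,-.022,.004)),('d',(157,291),(-.045,.022,.004))]
print('lifter',fit(c,.004,[.49,.31,-.1]))
for n,b in(('top',(230,255,255,290)),('top',(110,150,315,355)),('top',(120,155,115,175)),('scene',(185,208,232,262)),('scene',(245,300,125,170)),('scene',(285,325,340,405))):
    a=[cv2.imread(f'pics/{n}{k}.png')[b[0]:b[1],b[2]:b[3]].astype(float).mean(2) for k in(0,17)]
    print(n,b,cv2.phaseCorrelate(a[0],a[1])[0], np.abs(a[0]-a[1]).mean().round(2))
E
```

```text
lid (array([ 0.52187333, -0.25972429]), array([-0.4, -0.4, -0.1, -0.1]))
lifter (array([ 0.49564881,  0.31366854, -0.17384475]), [[0.4, -4.0], [0.1, -3.5], [0.5, 0.3], [-1.2, 0.4], [-0.2, -0.4], [-0.0, 0.2], [0.1, -0.3], [0.1, -1.1]])
top (230, 255, 255, 290) (0.06100551668273013, 0.47891211910606835) 1.57
top (110, 150, 315, 355) (-0.08284967004670918, -0.040003791050821746) 1.58
top (120, 155, 115, 175) (-0.0034763792391778736, 0.1803513031644144) 1.7
scene (185, 208, 232, 262) (-0.014537971453171039, 0.035351348219615275) 2.6
scene (245, 300, 125, 170) (0.4604478657602371, -0.009920438136688858) 2.56
scene (285, 325, 340, 405) (-0.11751049579691397, 0.0710354806514637) 2.43
```

```bash
python3 -c "
from plant import manip
print(manip.job_done())"
```

```text
the job is handed in; nothing more can be done
None
```

The lid is on the kiln slab and the lifter is standing free in its tray. I handed the job in at about 31 s of the 72 s; it reports no verdict.

**What I did:** I picked up the lifter by its handle and hooked both prongs under the loop. I lifted the lid about 28 mm and drew it out from under the fume nozzle. I then carried it slowly to the slab and set it down; the wrist force dropped to the lifter's weight alone. After backing the prongs out, I stood the lifter in the tray, opened the jaws and drew clear.

**Last checks:**
- **Lid:** it looks flat in both cameras. Its centre measured (0.522, −0.260), about 2.5 mm from the slab centre (0.524, −0.260).
- **Lifter:** upright at about (0.496, 0.314), within 1 mm of the tray centre (0.495, 0.314) and about 1° off the tray's direction.
- **Jar, collar and oilstone:** shifts against the first pictures were all under half a pixel, about 1 mm.
- **Forces:** the readings between moves stayed at or below about 9 N, with no sign of touching the fume pipe. I did not log forces within each move.

**Disagreement:** in the final lifter fit, two prong-tip picks in the scene picture were off by about 4 px. I put this down to picking the tips' shadows, because the other picks agreed to about 1 px. I did not re-measure them.

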